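# Roll test of two printer rollers under the lamp bar

## Task

Test the two orange-tyred printer rollers one after the other: roll each along the flat plate under the lamp bar, past the green line up to the black stop blocks. Then lay the roller that runs true in the two V-blocks of the blue cradle, and put the one that lifts or wobbles as it rolls in the red reject bin. Leave everything else on the bench where it stands.

Things in the scene. Friction and masses are not known exactly. Their poses are not given: they have to be found in the camera images.
- station: fixed inspection station: dark grey flat plate 160 (x) by 460 (y) by 30 mm thick, origin under its centre on the bench. Rollers start on its -y half and are rolled along its +y; a green line crosses it at y = 100 mm. Posts of the lamp bar, 20 mm square and 225 mm high, stand at x = 70, y = -245 and 245 mm
- stop (a point): where the middle of a roller lies when it is against the stop blocks, at station x = 0, y = 170 mm, 50 mm above the bench; axes as the station's. The two black blocks (14 by 10 mm, 12 mm high on the plate) have their faces 20 mm further along y, at x = -47 and 47 mm; between them there is room for fingers
- lamp (a point): middle of the near lower edge of the aluminium lamp bar (station x = -30 mm, 170 mm above the plate). The bar runs along y over the whole plate, 55 mm wide (to x = 25 mm), 25 mm thick. It covers the rollers' middles: lean the tool 20 to 45 degrees, from the robot's side, pointing to +x and down, to reach below it
- roller_a: one of two printer feed rollers that look alike: 16 mm steel shaft, 134 mm long, with two orange tyres (40 mm diameter, 30 to 62 mm from the middle; bare shaft between), 0.5 kg; origin mid-axis, x along it. Starts on the plate along the station's x. Either is the faulty one: its tyres are oval, 40 by 45 mm, so it runs up on the oval after 50 to 110 mm of rolling. Push on the bare shaft: pushed on a tyre it may slide
- roller_b: one of two printer feed rollers that look alike: 16 mm steel shaft, 134 mm long, with two orange tyres (40 mm diameter, 30 to 62 mm from the middle; bare shaft between), 0.5 kg; origin mid-axis, x along it. Starts on the plate along the station's x. A true one needs under 1 N to roll, keeps its height (50 mm) and soon stops by itself; the oval one needs 1.5 N or more while climbing and its axis rises 5 mm
- cradle: fixed blue cradle, base 150 (x) by 80 (y) by 10 mm, with two 90 degree V-blocks (20 mm long, at x = -45 and +45 mm, free between x = -35 and +35 mm; tops 51 mm high, 76 mm wide). Origin under its centre on the bench. A roller lies in it with its axis along the cradle's x
- cradle_seat (a point): centre of a roller that lies properly in the cradle, 55 mm above the bench; axes as the cradle's
- reject_bin: fixed red open bin 160 (x) by 120 (y) by 45 mm outside, walls and floor 5 mm; origin under its centre on the bench. A roller lying on its floor along x has its axis 25 mm above the bench
- flask: small round glass flask, 68 mm wide, 125 mm high, origin centre of its foot; leave alone
- wash_bottle: white bottle with red cap, 60 mm wide, 150 mm high, origin centre of its foot; leave alone
- mug: white mug, 76 mm wide, 85 mm high, origin centre of its foot; leave alone
- screwdriver: screwdriver lying on the bench; leave alone
- grease_jar: small white jar with black lid, 48 mm wide, 45 mm high, origin centre of its foot; leave alone
- spares_box: cardboard box 90 by 60 by 50 mm, origin centre of its underside; leave alone

How it is judged (in metres and radians):
On the way, in this order (a step that is already met when the one before it is completed fails the run):
1. a first roller has rolled half over on the plate before the green line ((((x of roller_a in the frame of station between -0.05 and 0.05 m and z of roller_a in the frame of station between 0.044 and 0.059 m and y of roller_a in the frame of station above -0.23 m) and angle between roller_a's own z axis and vertical above 2 rad and y of roller_a in the frame of station below 0.12 m) or ((x of roller_b in the frame of station between -0.05 and 0.05 m and z of roller_b in the frame of station between 0.044 and 0.059 m and y of roller_b in the frame of station above -0.23 m) and angle between roller_b's own z axis and vertical above 2 rad and y of roller_b in the frame of station below 0.12 m))), for 0.02 s.
2. it has rolled on, still on the plate, until it is the right way up again ((((x of roller_a in the frame of station between -0.05 and 0.05 m and z of roller_a in the frame of station between 0.044 and 0.059 m and y of roller_a in the frame of station above -0.23 m) and angle between roller_a's own z axis and vertical below 1 rad and distance of roller_a from where it was at the start of the episode above 0.08 m) or ((x of roller_b in the frame of station between -0.05 and 0.05 m and z of roller_b in the frame of station between 0.044 and 0.059 m and y of roller_b in the frame of station above -0.23 m) and angle between roller_b's own z axis and vertical below 1 rad and distance of roller_b from where it was at the start of the episode above 0.08 m))), for 0.02 s.
3. it is at the stop blocks, on the plate ((((x of roller_a in the frame of station between -0.05 and 0.05 m and z of roller_a in the frame of station between 0.044 and 0.059 m and y of roller_a in the frame of station above -0.23 m) and y of roller_a in the frame of station between 0.14 and 0.19 m) or ((x of roller_b in the frame of station between -0.05 and 0.05 m and z of roller_b in the frame of station between 0.044 and 0.059 m and y of roller_b in the frame of station above -0.23 m) and y of roller_b in the frame of station between 0.14 and 0.19 m))), for 0.2 s.
4. the other roller has rolled half over on the plate, the first being past the green line or already sorted (((((x of roller_a in the frame of station between -0.05 and 0.05 m and z of roller_a in the frame of station between 0.044 and 0.059 m and y of roller_a in the frame of station above -0.23 m) and angle between roller_a's own z axis and vertical above 2 rad and y of roller_a in the frame of station below 0.12 m) and (((x of roller_b in the frame of station between -0.05 and 0.05 m and z of roller_b in the frame of station between 0.044 and 0.059 m and y of roller_b in the frame of station above -0.23 m) and y of roller_b in the frame of station between 0.115 and 0.19 m) or (x of roller_b in the frame of reject_bin between -0.05 and 0.05 m and y of roller_b in the frame of reject_bin between -0.045 and 0.045 m and z of roller_b in the frame of reject_bin below 0.04 m) or (horizontal distance between roller_b and cradle_seat below 0.015 m and z of roller_b in the frame of cradle_seat between -0.006 and 0.006 m and angle between the x axis of roller_b and the x axis of cradle, either way round below 0.12 rad))) or (((x of roller_b in the frame of station between -0.05 and 0.05 m and z of roller_b in the frame of station between 0.044 and 0.059 m and y of roller_b in the frame of station above -0.23 m) and angle between roller_b's own z axis and vertical above 2 rad and y of roller_b in the frame of station below 0.12 m) and (((x of roller_a in the frame of station between -0.05 and 0.05 m and z of roller_a in the frame of station between 0.044 and 0.059 m and y of roller_a in the frame of station above -0.23 m) and y of roller_a in the frame of station between 0.115 and 0.19 m) or (x of roller_a in the frame of reject_bin between -0.05 and 0.05 m and y of roller_a in the frame of reject_bin between -0.045 and 0.045 m and z of roller_a in the frame of reject_bin below 0.04 m) or (horizontal distance between roller_a and cradle_seat below 0.015 m and z of roller_a in the frame of cradle_seat between -0.006 and 0.006 m and angle between the x axis of roller_a and the x axis of cradle, either way round below 0.12 rad))))), for 0.02 s.
5. the other has rolled on, still on the plate, until it is the right way up again (((((x of roller_a in the frame of station between -0.05 and 0.05 m and z of roller_a in the frame of station between 0.044 and 0.059 m and y of roller_a in the frame of station above -0.23 m) and angle between roller_a's own z axis and vertical below 1 rad and distance of roller_a from where it was at the start of the episode above 0.08 m) and y of roller_a in the frame of station below 0.115 m and (((x of roller_b in the frame of station between -0.05 and 0.05 m and z of roller_b in the frame of station between 0.044 and 0.059 m and y of roller_b in the frame of station above -0.23 m) and y of roller_b in the frame of station between 0.115 and 0.19 m) or (x of roller_b in the frame of reject_bin between -0.05 and 0.05 m and y of roller_b in the frame of reject_bin between -0.045 and 0.045 m and z of roller_b in the frame of reject_bin below 0.04 m) or (horizontal distance between roller_b and cradle_seat below 0.015 m and z of roller_b in the frame of cradle_seat between -0.006 and 0.006 m and angle between the x axis of roller_b and the x axis of cradle, either way round below 0.12 rad))) or (((x of roller_b in the frame of station between -0.05 and 0.05 m and z of roller_b in the frame of station between 0.044 and 0.059 m and y of roller_b in the frame of station above -0.23 m) and angle between roller_b's own z axis and vertical below 1 rad and distance of roller_b from where it was at the start of the episode above 0.08 m) and y of roller_b in the frame of station below 0.115 m and (((x of roller_a in the frame of station between -0.05 and 0.05 m and z of roller_a in the frame of station between 0.044 and 0.059 m and y of roller_a in the frame of station above -0.23 m) and y of roller_a in the frame of station between 0.115 and 0.19 m) or (x of roller_a in the frame of reject_bin between -0.05 and 0.05 m and y of roller_a in the frame of reject_bin between -0.045 and 0.045 m and z of roller_a in the frame of reject_bin below 0.04 m) or (horizontal distance between roller_a and cradle_seat below 0.015 m and z of roller_a in the frame of cradle_seat between -0.006 and 0.006 m and angle between the x axis of roller_a and the x axis of cradle, either way round below 0.12 rad))))), for 0.02 s.
6. the other is past the green line on the plate too ((((x of roller_a in the frame of station between -0.05 and 0.05 m and z of roller_a in the frame of station between 0.044 and 0.059 m and y of roller_a in the frame of station above -0.23 m) and y of roller_a in the frame of station between 0.115 and 0.19 m) or (x of roller_a in the frame of reject_bin between -0.05 and 0.05 m and y of roller_a in the frame of reject_bin between -0.045 and 0.045 m and z of roller_a in the frame of reject_bin below 0.04 m) or (horizontal distance between roller_a and cradle_seat below 0.015 m and z of roller_a in the frame of cradle_seat between -0.006 and 0.006 m and angle between the x axis of roller_a and the x axis of cradle, either way round below 0.12 rad)) and (((x of roller_b in the frame of station between -0.05 and 0.05 m and z of roller_b in the frame of station between 0.044 and 0.059 m and y of roller_b in the frame of station above -0.23 m) and y of roller_b in the frame of station between 0.115 and 0.19 m) or (x of roller_b in the frame of reject_bin between -0.05 and 0.05 m and y of roller_b in the frame of reject_bin between -0.045 and 0.045 m and z of roller_b in the frame of reject_bin below 0.04 m) or (horizontal distance between roller_b and cradle_seat below 0.015 m and z of roller_b in the frame of cradle_seat between -0.006 and 0.006 m and angle between the x axis of roller_b and the x axis of cradle, either way round below 0.12 rad)) and (((x of roller_a in the frame of station between -0.05 and 0.05 m and z of roller_a in the frame of station between 0.044 and 0.059 m and y of roller_a in the frame of station above -0.23 m) and y of roller_a in the frame of station between 0.115 and 0.19 m) or ((x of roller_b in the frame of station between -0.05 and 0.05 m and z of roller_b in the frame of station between 0.044 and 0.059 m and y of roller_b in the frame of station above -0.23 m) and y of roller_b in the frame of station between 0.115 and 0.19 m))), for 0.2 s.
At the end, for the whole second after the job is handed in: the roller that runs true lies in the cradle (centre within 15 mm sideways and 6 mm in height of the seat, axis within 0.12 rad of the cradle's), the oval one lies inside the reject bin below its rim, both at rest (horizontal distance between roller_a and cradle_seat below 0.015 m and z of roller_a in the frame of cradle_seat between -0.006 and 0.006 m and angle between the x axis of roller_a and the x axis of cradle, either way round below 0.12 rad and x of roller_b in the frame of reject_bin between -0.05 and 0.05 m and y of roller_b in the frame of reject_bin between -0.045 and 0.045 m and z of roller_b in the frame of reject_bin below 0.04 m and linear speed of each of roller_a, roller_b below 0.02 m/s); the robot touches nothing.
It fails at once if a bystander moved more than 30 mm (distance of any of flask, wash_bottle, mug, screwdriver, grease_jar, spares_box from where it was at the start of the episode above 0.03 m).
It also fails if it takes over 72 s, if anything falls off the work surface, if the arm or the gripper's body presses on something with over 40 N, if the wrist force passes 120 N, or if a joint passes its speed limit or range.

## Robot

A 7-joint arm with a two-finger parallel gripper is mounted at the origin on the work surface. World frame = base frame: x ahead of the robot, y to its left, z up, the work surface at z = 0. Lengths are in m, angles in degrees, forces in N, time in s.
With the tool pointing down it reaches from about 0.4 to 0.925 m from the base axis. Payload 5.6 kg.
Tool frame: the origin (TCP) lies midway between the tips of the shut fingers; the grasp point (between the pads) lies 19 mm behind it (bot.grasp_offset is the distance from the TCP to the grasp point, in m); z points along the fingers, y is the line along which they close (so a half turn about z gives the same grasp; the last joint's range is limited). The gripper opens to 85 mm and grips with 20 to 120 N. Pads are 22 mm wide; open, the fingers measure 114 mm over their backs; the gripper's body (76 mm by 85 mm) begins 54 mm behind the grasp point. The pads swing forward as they close: fully open they stand 13 mm farther back than shut.
Start: joints at [-71.906, 26.786, -0.665, 91.828, 0.344, 61.387, -3.226], TCP at [0.228, 0.609, 0.231] pointing down, gripper open.
Joint ranges: [-144.91, 144.91], [-17.63, 115.5], [-89.93, 88.59], [15.96, 139.68], [-74.01, 254.01], [8.47, 105.57], [-167.45, 167.45]. Speed limits (degrees/s): [147.25, 147.25, 180, 180, 180, 180, 180].

## Interface

Orientations are given as a 3x3 rotation matrix whose columns are the frame's x, y, z axes.
In Python, from cell import bot, imaging, order, find_in, spot_point gives the robot as it stands.
- The arm moves only by the tool jog_arm, never from a script. Its argument "commands" is one flat list of numbers, 7 for each row, row after row: the shift along the world's x, y, z in units of 30 mm (1.0 is 30 mm), then the turn, a rotation vector about the world's x, y, z in units of 5 degrees (1.0 is 5 degrees), then the closure in counts, from 0 (fully open) to 255 (shut). A call has exactly 5 rows; each row shifts and turns the commanded pose from where the row before left it; what a row does not reach is not made up. A row lasts 1/12 s, in which the tool goes at most 41.7 mm and 7.16 degrees, less where a joint would pass 70% of its speed; a pose out of reach is approached as far as the arm can. A call is refused whole if a number of a shift passes 1 or a number of a turn 1, either way. A call with a gripper value outside its range is refused whole. The fingers move at their own pace and stop on an object; "newtons" is the grip in N (left out, the last holds). Time passes only in rows, so rows that do not move let the fingers close, or fill a call up. It gives the time, the measured TCP pose, the force, the opening and the grip force at its end, in the units of the state.
- bot.read_state(): the state, without advancing time (a new reading comes with each control period).
- imaging.grab_frame(name): name is "scene" or "top" or "wrist"; returns the picture (384x512x3 uint8, red, green, blue); there is no depth.
- imaging.get_calibration(name): a dict with "fov_y" (degrees; the focal length in pixels is half the picture's height over the tangent of half this angle, whatever the lens; pixels are square), "cx", "cy" (the principal point, pixels), "eye" and "attitude" of the camera in the world; the wrist camera has in their place "tool_from_camera" (4x4, takes a point from camera to tool coordinates, whose origin is the TCP and whose axes are the flange's). Camera axes: x right, y down, z forward; pixel columns grow to the right and rows downward; lengths in m; the calibration is good to about 2 mm. A picture is of the moment at which its call begins: read the wrist's pose just before it. get_calibration takes no time and is no camera call.
- order.close_job(): hands the job in; it is judged then, once.
Trained networks look in the newest picture that a camera, given by its name, has taken for a name from the list of things; names that differ only in an ending like _2 or _b are one class to them, and where a whole thing is asked for, a point or a joint stands for the part that bears it (a point fixed in the world has none). Each returns a list of dicts, best first, with "conf" (0 to 1); they miss things now and then, are a little off and sometimes report something else, mostly with a low value. They report only what shows in the picture. A call takes as long as a camera call.
- find_in(camera, target): "pixel" ([row, column] in pixels, amid what is visible of it).
- spot_point(camera, target): "pixel" ([row, column] in pixels: a listed point, or the origin of a listed thing).
The state is a dict: "time": time; "joints": joint angles; "qd": joint speeds; "effort": joint torques, N m; "eef_pos": TCP position; "orientation": TCP orientation; "contact_force": force on the tool from outside, world axes, zero at the start; "torque": the same for the moment, N m; "gripper_width": finger opening in m; "grip_force": force on a finger pad.
Only numpy, scipy, OpenCV 4.12 (cv2) and the standard library are available. Lean on these libraries where they do the work, as an engineer would, in place of code of your own. Each camera call takes 0.05 s, during which the arm holds its last target. There are 200 camera calls.

## Working session

There is one attempt and no reset: what is moved stays moved. The work goes in short steps, Python scripts to look and compute and a tool call to move; the robot and the scene stay as the last step left them, time stands still between calls to the robot, and variables do not carry over. Pictures are saved under pics/ and viewed, at most 10 in all, crops included, and the job is handed in when it is done.

Besides the shell and the picture viewer there is one more tool, called after ">>>" in YAML: its name, and indented under it one key for each argument. jog_arm: Moves the arm, as the interface text tells. Its arguments: {"type":"object","properties":{"commands":{"type":"array","items":{"type":"number"}},"newtons":{"type":"number"}},"required":["commands"]}

```bash
mkdir -p pics; ls
cat > h.py <<'E'
from cell import bot, imaging, order, find_in, spot_point
import numpy as np, cv2
def cam(n):
    c=imaging.get_calibration(n); f=192/np.tan(np.radians(c['fov_y']/2))
    if 'eye' in c: return f,c['cx'],c['cy'],np.array(c['eye']),np.array(c['attitude'])
    s=bot.read_state(); T=np.array(c['tool_from_camera']); R=np.array(s['orientation'])
    return f,c['cx'],c['cy'],np.array(s['eef_pos'])+R@T[:3,3],R@T[:3,:3]
def ray(C,px,z):
    f,cx,cy,e,R=C; d=R@np.array([(px[1]-cx)/f,(px[0]-cy)/f,1]); return e+d*(z-e[2])/d[2]
def proj(C,p):
    f,cx,cy,e,R=C; q=R.T@(np.asarray(p)-e); return np.array([cy+f*q[1]/q[2],cx+f*q[0]/q[2]])
def grab(n,save=None):
    im=imaging.grab_frame(n)
    if save: cv2.imwrite('pics/'+save,im[:,:,::-1])
    return im
E
python3 - <<'E'
from h import *
for n in ('top','scene'):
    grab(n,n+'0.png'); C=cam(n); print(n,C)
    for t,z in [('station',0),('stop',.05),('lamp',.2),('roller_a',.05),('cradle',0),('cradle_seat',.055),('reject_bin',0),('flask',0),('wash_bottle',0),('mug',0),('screwdriver',0),('grease_jar',0),('spares_box',0)]:
        for r in spot_point(n,t)[:3]: print(t,np.round(r['pixel']),round(r['conf'],2),np.round(ray(C,r['pixel'],z),3))
print(bot.read_state())
E
```

```text
pics
top (np.float64(451.6930648576841), 256.60862420236515, 185.04974952933568, array([ 3.81201646e-01, -1.29596167e-03,  1.55366152e+00]), array([[-2.53370094e-02, -9.93342970e-01,  1.12373392e-01],
       [-9.99677033e-01,  2.53974796e-02, -8.93614697e-04],
       [-1.96633505e-03, -1.12359740e-01, -9.93665649e-01]]))
station [161. 255.] 0.73 [0.641 0.    0.   ]
stop [170. 206.] 0.9 [0.608 0.168 0.05 ]
lamp [162. 256.] 0.83 [ 0.604 -0.003  0.2  ]
lamp [164. 252.] 0.68 [0.6   0.009 0.2  ]
roller_a [156. 271.] 0.6 [ 0.649 -0.054  0.05 ]
roller_a [156. 311.] 0.5 [ 0.646 -0.189  0.05 ]
roller_a [176. 378.] 0.25 [ 0.572 -0.411  0.05 ]
cradle [217. 340.] 0.8 [ 0.44  -0.285  0.   ]
cradle_seat [221. 343.] 0.74 [ 0.424 -0.286  0.055]
reject_bin [225. 175.] 0.78 [0.425 0.281 0.   ]
flask [171. 133.] 0.69 [0.617 0.427 0.   ]
wash_bottle [176. 377.] 0.65 [ 0.576 -0.42   0.   ]
wash_bottle [226. 177.] 0.54 [0.424 0.272 0.   ]
wash_bottle [215. 338.] 0.47 [ 0.446 -0.279  0.   ]
mug [219. 411.] 0.62 [ 0.426 -0.53   0.   ]
screwdriver [219. 246.] 0.54 [0.44  0.038 0.   ]
grease_jar [220. 301.] 0
[... 1233 characters left out ...]
483936]), 'qd': array([-0.06958334,  0.05809113, -0.1103362 , -0.00778034,  0.03193844,
       -0.09839925,  0.08117753]), 'effort': array([-3.37800329e-04, -5.32217145e+01,  2.13064713e-02, -2.51631081e+01,
        1.15220906e-02,  1.14095066e-03,  1.24025451e-06]), 'eef_pos': array([0.22825274, 0.60861722, 0.23127003]), 'orientation': array([[-9.36306370e-01,  3.51184256e-01, -1.21288123e-05],
       [ 3.51184256e-01,  9.36306370e-01,  1.07621611e-05],
       [ 1.51357858e-05,  5.81723202e-06, -1.00000000e+00]]), 'contact_force': array([ 0.12441139, -0.5914055 , -0.40890592]), 'torque': array([-0.0269219 , -0.03164752, -0.03914678]), 'grip_force': 0.0, 'gripper_width': 0.08576323183536728}
```

Run:
```python
import cv2
a=cv2.imread('pics/top0.png');b=cv2.imread('pics/scene0.png')
cv2.imwrite('pics/top0c.png',cv2.resize(a[120:280,90:440],None,fx=2.28,fy=2.28,interpolation=2))
cv2.imwrite('pics/scene0c.png',cv2.resize(b[130:330,130:430],None,fx=2.6,fy=2.6,interpolation=2))
```

```text
(no output)
```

View pics/top0c.png

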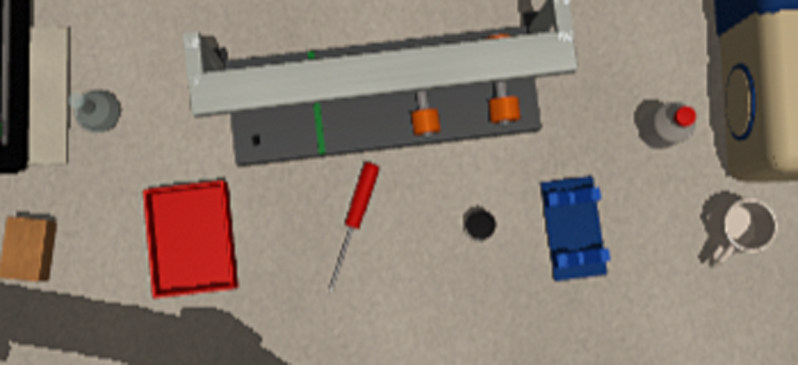

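View pics/scene0c.png

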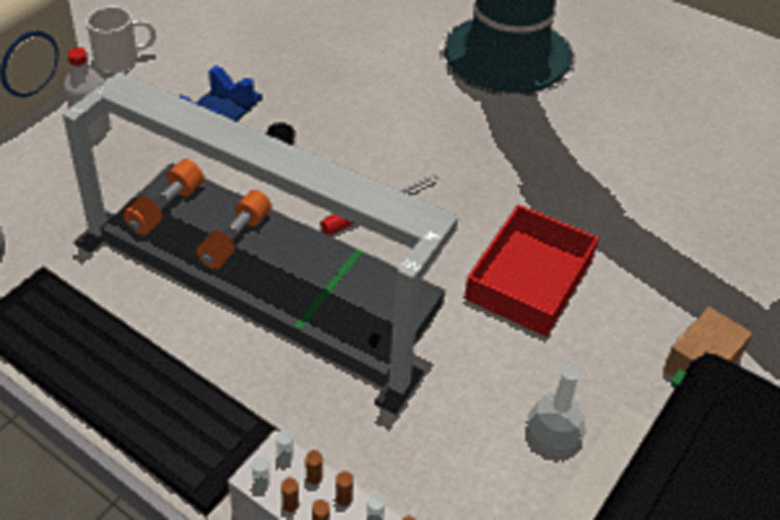

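The top view shows the station's near edge running from crop (237,164) to (540,128), with the near tyres at (426,121) and (505,108). The cradle is at (575,228) and the bin at (190,238), both with x roughly along world x. The scene view shows both rollers upright on the plate and a clear path from the robot's side. Next I fit the poses.

Run:
```python
from h import *
from scipy.optimize import least_squares
ims={n:cv2.imread(f'pics/{n}0.png') for n in('top','scene')}
C={n:cam(n) for n in ims}
def crop(n,p): # crop (col,row)->pixel row,col
    return (p[1]/2.28+120,p[0]/2.28+90) if n=='top' else (p[1]/2.6+130,p[0]/2.6+130)
def fit(obs,x0):
    def r(v):
        c,s=np.cos(v[2]),np.sin(v[2]); o=[]
        for n,pl,px in obs: o+=list(proj(C[n],[v[0]+c*pl[0]-s*pl[1],v[1]+s*pl[0]+c*pl[1],pl[2]])-crop(n,px))
        return o
    s=least_squares(r,x0,loss='soft_l1'); print(np.round(s.x[:2],4),'yaw',round(np.degrees(s.x[2]),2),'res',np.round(s.fun if 0 else r(s.x),1)); return s.x
st=fit([('top',(-.08,.23,.03),(235,164)),('top',(-.08,-.23,.03),(541,128)),('scene',(-.08,.23,.03),(443,291)),('scene',(.08,-.23,.03),(103,228)),('top',(-.08,.1,.03),(323,152)),('scene',(-.08,.1,.03),(360,253)),('scene',(.08,.1,.03),(298,325)),('scene',(-.08,-.23,.03),(172,165)),
 ('scene',(-.03,-.255,.2),(66,117)),('scene',(-.03,.255,.225),(457,222))][:8],[.64,0,.1])
# bin via red, cradle via blue masks
for n in ims:
    hsv=cv2.cvtColor(ims[n],cv2.COLOR_BGR2HSV)
    for nm,lo,hi in (('red',(0,150,60),(4,255,255)),('blue',(105,140,40),(125,255,255)),('orange',(6,150,80),(18,255,255))):
        m=cv2.inRange(hsv,lo,hi); k,l,stt,ce=cv2.connectedComponentsWithStats(m)
        for i in range(1,k):
            if stt[i,4]>40:
                ct=np.argwhere(l==i)[:,::-1].astype(np.float32)
                print(n,nm,stt[i],np.round(ce[i],1),np.round(cv2.boxPoints(cv2.minAreaRect(ct)),1).tolist())
```

```text
[ 0.6369 -0.0055] yaw 5.25 res [-0.2 -0.9 -0.1 -0.6 -0.9  0.7 -0.6 -1.8  0.6 -1.4 -1.5 -0.1  1.3 -1.2
 -1.6 -0.8]
top red [386 167   9   8  62] [389.9 170.6] [[386.0, 167.0], [394.0, 167.0], [394.0, 174.0], [386.0, 174.0]]
top red [242 191  14  29 196] [248.5 205. ] [[240.6999969482422, 217.89999389648438], [249.89999389648438, 190.3000030517578], [256.20001220703125, 192.39999389648438], [247.0, 220.0]]
top red [ 153  199   41   52 1793] [172.9 224.3] [[151.6999969482422, 202.10000610351562], [189.10000610351562, 198.39999389648438], [194.0, 246.5], [156.5, 250.1999969482422]]
top blue [ 420   90   81   36 2482] [459.6 107. ] [[419.5, 92.19999694824219], [499.0, 89.0], [500.29998779296875, 121.9000015258789], [420.79998779296875, 125.0999984741211]]
top blue [328 198  29  45 983] [341.5 219.8] [[326.8999938964844, 200.1999969482422], [351.0, 196.60000610351562], [357.29998779296875, 239.10000610351562], [333.20001220703125, 242.60000610351562]]
top orange [305 162  13  12 134] [310.9 167.4] [[305.0, 162.0], [317.0, 162.0], [317.0, 173.0], [305.0, 173.0]]
top orange [271 168  12  11 
[... 1453 characters left out ...]
], [150.6999969482422, 144.5], [140.1999969482422, 167.89999389648438]]
scene blue [206 156  24  20 258] [217.7 166.2] [[205.8000030517578, 169.5], [212.0, 154.60000610351562], [230.89999389648438, 162.5], [224.6999969482422, 177.39999389648438]]
scene orange [194 191  14  14 113] [201.  197.1] [[192.5, 197.5], [200.5, 189.5], [208.5, 197.5], [200.5, 205.5]]
scene orange [221 203  13  14 103] [227.4 208.7] [[219.5, 209.5], [227.5, 201.5], [235.0, 209.0], [227.0, 217.0]]
scene orange [178 205  14  15 127] [184.9 211.9] [[176.0, 212.0], [184.5, 203.5], [193.0, 212.0], [184.5, 220.5]]
scene orange [206 219  14  14 116] [213. 225.] [[204.5, 226.5], [213.5, 217.5], [221.0, 225.0], [212.0, 234.0]]
```

Run:
```python
from h import *
T=cam('top');S=cam('scene')
def w(C,cr,z): return ray(C,(cr[1],cr[0]),z)[:2]
def ang(d): return round(np.degrees(np.arctan2(d[1],d[0])),1)
for nm,b,z in (('bin',[(151.7,202.1),(189.1,198.4),(194,246.5),(156.5,250.2)],.04),('cradle',[(326.9,200.2),(351,196.6),(357.3,239.1),(333.2,242.6)],.02)):
    q=np.array([w(T,p,z) for p in b]); print(nm,q.mean(0),ang(q[0]-q[3]),ang(q[1]-q[2]),ang(q[0]-q[1]),np.linalg.norm(q[0]-q[3]),np.linalg.norm(q[0]-q[1]))
q=w(S,(333.9,233),.02);print('bin scene',q)
st=np.array([.6369,-.0055]);a=np.radians(5.25);R=np.array([[np.cos(a),np.sin(a)],[-np.sin(a),np.cos(a)]])
for n,f,nr in (('A+y',(213,225),(227.4,208.7)),('B-y',(184.9,211.9),(201,197.1))):
    p,q=w(S,f,.05),w(S,nr,.05); m=(p+q)/2; print(n,m,ang(p-q),np.linalg.norm(p-q),'in st',R@(m-st))
print([R@(w(T,p,.055)-st) for p in ((276.4,172.8),(310.9,167.4))])
a=np.array([[x,y] for x,y in ((0.608,.168),(.632,.168))]);print([R@(p-st) for p in a])
for n,C in(('top',T),('scene',S)):
    for t in('station','stop','lamp','cradle','cradle_seat','reject_bin'):
        pass
print('seat proj for cradle .437,-.281',proj(T,(.437,-.281,.055)),proj(S,(.437,-.281,.055)),proj(T,(.437,-.281,0)),proj(S,(.437,-.281,0)))
```

```text
bin [0.42809466 0.28052632] 5.7 5.3 94.2 0.1612778965757779 0.12609468748697164
cradle [ 0.42983008 -0.28908326] 6.0 5.6 97.0 0.14436312129118806 0.08317980692903594
bin scene [0.42730508 0.28305898]
A+y [ 0.63245288 -0.06381288] 7.6 0.09246896087799608 in st [-0.00976419 -0.05766133]
B-y [ 0.6468981  -0.18458551] 4.6 0.09262707179615681 in st [-0.00643046 -0.17924908]
[array([-0.05233816, -0.05991201]), array([-0.04772653, -0.17701051])]
[array([-0.01290323,  0.17541655]), array([0.01099609, 0.17322051])]
seat proj for cradle .437,-.281 [217.01868049 341.51403727] [164.88126874 211.88679985] [217.69221829 338.55251473] [175.1163438  212.82899782]
```

```bash
cat >> h.py <<'E'
from scipy.spatial.transform import Rotation as Ro
YAW=np.radians(5.3)
EX=np.array([np.cos(YAW),np.sin(YAW),0]);EY=np.array([-np.sin(YAW),np.cos(YAW),0])
def Rt(lean=35,yaw=None):
    y=EY; x=EX
    if yaw is not None: a=np.radians(yaw); x=np.array([np.cos(a),np.sin(a),0]); y=np.array([-np.sin(a),np.cos(a),0])
    l=np.radians(lean); z=x*np.sin(l)-np.array([0,0,np.cos(l)]); return np.column_stack([np.cross(y,z),y,z])
def tcp(shaft,s=.012,dy=0,back=0,R=None):
    R=Rt() if R is None else R; return np.asarray(shaft)+R[:,2]*(s-back)+R[:,1]*dy
def go(p,R=None,frm=None):
    st=bot.read_state(); R=Rt() if R is None else R
    d=(np.asarray(p)-(st['eef_pos'] if frm is None else frm))/.03
    rv=Ro.from_matrix(R@np.array(st['orientation']).T).as_rotvec(degrees=True)/5
    print('shift',np.round(d,2),'turn',np.round(rv,2)); return np.asarray(p)
def ST(p): # world->station
    d=np.array(p)-[.6369,-.0055,0]; return np.round([d@EX,d@EY,p[2]],4)
E
python3 - <<'E'
from h import *
A=[.634,-.063,.05]
w1=np.array([.5,-.05,.24]);go(w1)
s=tcp(A,back=.11,dy=.005);print(s,np.round((s-w1)/.03,2)); f=tcp(A,dy=.005);print(f,np.round((f-s)/.03,2))
E
```

```text
shift [  9.06 -21.95   0.29] turn [-0.94 -7.    5.01]
[ 0.57756797 -0.06321357  0.1302769 ] [ 2.59 -0.44 -3.66]
[ 0.64039164 -0.0573856   0.04017018] [ 2.09  0.19 -3.  ]
```

>>> jog_arm:
  commands: [0.5,-0.85,0,-0.04,-0.28,0.2,105,0.5,-0.85,0,-0.04,-0.28,0.2,105,0.5,-0.85,0,-0.04,-0.28,0.2,105,0.5,-0.85,0,-0.04,-0.28,0.2,105,0.5,-0.85,0,-0.04,-0.28,0.2,105]
  newtons: 60

```text
time: 1.82
eef_pos: [0.3039, 0.4799, 0.2314]
orientation: [[-0.956, 0.266, 0.124], [0.266, 0.964, -0.012], [-0.122, 0.022, -0.992]]
contact_force: [0.7, -0.8, 0.1]
gripper_width: 0.05
grip_force: 0.0
```

>>> jog_arm:
  commands: [0.5,-0.9,0,-0.04,-0.28,0.2,105,0.5,-0.9,0,-0.04,-0.28,0.2,105,0.5,-0.9,0,-0.04,-0.28,0.2,105,0.5,-0.9,0,-0.04,-0.28,0.2,105,0.5,-0.9,0,-0.04,-0.28,0.2,105]

```text
time: 2.23
eef_pos: [0.3789, 0.3449, 0.2316]
orientation: [[-0.953, 0.177, 0.245], [0.18, 0.984, -0.013], [-0.243, 0.032, -0.969]]
contact_force: [-0.5, -0.4, 0.9]
gripper_width: 0.0503
grip_force: 0.0
```

>>> jog_arm:
  commands: [0.3,-0.9,0,-0.04,-0.28,0.2,105,0.3,-0.9,0,-0.04,-0.28,0.2,105,0.3,-0.9,0,-0.04,-0.28,0.2,105,0.3,-0.9,0,-0.04,-0.28,0.2,105,0.3,-0.9,0,-0.04,-0.28,0.2,105]

```text
time: 2.65
eef_pos: [0.4236, 0.2099, 0.2316]
orientation: [[-0.928, 0.087, 0.362], [0.092, 0.996, -0.003], [-0.361, 0.031, -0.932]]
contact_force: [1.1, -0.5, -0.5]
gripper_width: 0.0498
grip_force: 0.0
```

>>> jog_arm:
  commands: [0.3,-0.9,0,-0.04,-0.28,0.2,105,0.3,-0.9,0,-0.04,-0.28,0.2,105,0.3,-0.9,0,-0.04,-0.28,0.2,105,0.3,-0.9,0,-0.04,-0.28,0.2,105,0.3,-0.9,0,-0.04,-0.28,0.2,105]

```text
time: 3.07
eef_pos: [0.4686, 0.0748, 0.2318]
orientation: [[-0.881, -0.003, 0.473], [0.006, 1.0, 0.018], [-0.473, 0.019, -0.881]]
contact_force: [1.4, -0.1, -1.1]
gripper_width: 0.0503
grip_force: 0.0
```

>>> jog_arm:
  commands: [0.2,-0.84,0,-0.04,-0.28,0.2,105,0.2,-0.84,0,-0.04,-0.28,0.2,105,0.2,-0.84,0,-0.04,-0.28,0.2,105,0.2,-0.84,0,-0.04,-0.28,0.2,105,0.2,-0.84,0,-0.04,-0.28,0.2,105]

```text
time: 3.48
eef_pos: [0.4948, -0.0357, 0.2316]
orientation: [[-0.824, -0.08, 0.561], [-0.065, 0.997, 0.046], [-0.563, 0.001, -0.827]]
contact_force: [1.3, 0.3, 0.0]
gripper_width: 0.0502
grip_force: 0.0
```

Run:
```python
from h import *
s=bot.read_state();print(s['time'],s['eef_pos'],s['gripper_width'],np.round(s['joints']),s['contact_force'])
go(tcp([.634,-.063,.05],back=.11,dy=.005)); grab('wrist','w1.png')
C=cam('wrist')
for t in('roller_a',):
  for r in find_in('wrist',t)[:3]: print(t,np.round(r['pixel']),r['conf'],ray(C,r['pixel'],.05))
  for r in spot_point('wrist',t)[:3]: print(t,np.round(r['pixel']),r['conf'],ray(C,r['pixel'],.05))
```

```text
3.4833 [ 0.49478226 -0.03566923  0.23159307] 0.050162784967050296 [-48.  -6.  51. 139.   1.  11.  97.] [1.3315513  0.26526527 0.04880151]
shift [ 2.76 -0.92 -3.38] turn [ 0.   -0.15  0.14]
roller_a [166. 133.] 0.97 [ 0.62472752 -0.18848391  0.05      ]
roller_a [163. 221.] 0.89 [ 0.61133941 -0.07702233  0.05      ]
roller_a [178. 137.] 0.86 [ 0.64834152 -0.1896088   0.05      ]
roller_a [176. 224.] 0.62 [ 0.6366072  -0.07284371  0.05      ]
roller_a [177. 394.] 0.37 [0.62153358 0.15316275 0.05      ]
```

View pics/w1.png

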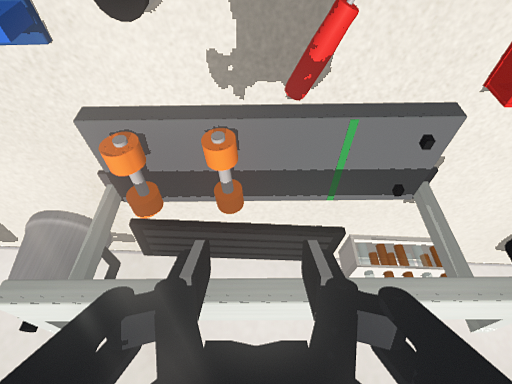

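The wrist view shows both rollers (shaft middles at about (224,178) and (137,178)), the stop blocks at right and clear space ahead. Going to the standoff.

>>> jog_arm:
  commands: [0.55,-0.25,-0.68,0,-0.03,0.03,60,0.55,-0.25,-0.68,0,-0.03,0.03,60,0.55,-0.25,-0.68,0,-0.03,0.03,60,0.55,-0.25,-0.68,0,-0.03,0.03,60,0.55,-0.25,-0.68,0,-0.03,0.03,60]

```text
time: 4.05
eef_pos: [0.5118, -0.0376, 0.2123]
orientation: [[-0.823, -0.109, 0.557], [-0.083, 0.994, 0.072], [-0.562, 0.013, -0.827]]
contact_force: [0.5, 0.5, -0.6]
gripper_width: 0.0652
grip_force: 0.0
```

Run:
```python
from h import *
im=grab('wrist','w2.png')
s=bot.read_state();print(s['time'],s['eef_pos'],s['gripper_width'],np.round(s['joints']),s['contact_force'])
go(tcp([.635,-.068,.05]))
C=cam('wrist')
for r in spot_point('wrist','roller_a')[:3]: print(np.round(r['pixel']),r['conf'],ray(C,r['pixel'],.05))
g=im[:,:,:].astype(int); hsv=cv2.cvtColor(im,cv2.COLOR_RGB2HSV); m=cv2.inRange(hsv,(6,150,80),(18,255,255)); k,l,st,ce=cv2.connectedComponentsWithStats(m)
for i in range(1,k):
  if st[i,4]>80: print(st[i],ce[i])
```

```text
4.1 [ 0.51076993 -0.04091722  0.21157586] 0.06549497723302976 [-83. -10.  88. 139.   9.   9.  95.] [-0.48870568 -1.75120459  0.16979815]
shift [ 4.37 -0.88 -5.71] turn [-0.13 -0.2  -0.12]
[178. 125.] 0.66 [ 0.64188943 -0.18537831  0.05      ]
[177. 218.] 0.65 [ 0.63055521 -0.0729046   0.05      ]
[ 196  127   40   46 1298] [216.32896764 150.77195686]
[  83  129   52   49 1661] [109.45574955 154.22396147]
[113 183  41  40 964] [134.14211618 204.41493776]
[209 182  31  37 740] [224.82837838 201.75675676]
[375 249  21  22 257] [384.03501946 261.09727626]
[393 250  16  22 189] [399.96825397 260.33333333]
[429 251  17  22 202] [436.81188119 261.91089109]
[368 258  10  13  86] [372.1744186  263.93023256]
[383 278  19  13 146] [390.75342466 284.92465753]
[403 278  13  13 107] [408.51401869 284.55140187]
[440 280  14  11 100] [446.8  285.16]
```

View pics/w2.png

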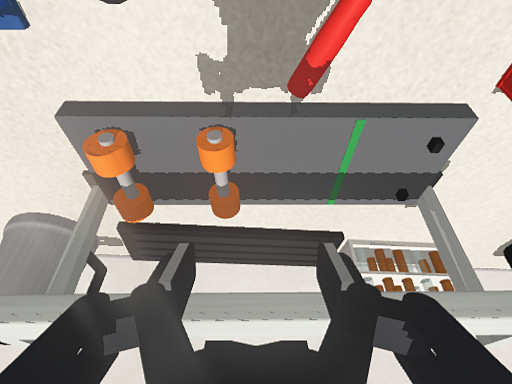

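Joint 3 is drifting towards its limit because joint 4 is folded. I'll fit a quick kinematic model so I can plan within the joint ranges.

```bash
cat > kin.py <<'E'
import numpy as np, itertools
from scipy.spatial.transform import Rotation as Ro
from scipy.optimize import least_squares
def fk(q,p,sg):
    q=np.array(q)*sg; e=Ro.from_euler; h,o1,o7=p[:3]; T=Ro.identity(); x=np.array([0,0,h]); T=e('z',q[0]+o1,degrees=True)
    k=p[3:]; off=[(k[0],0),(k[1],0),(k[2],0)]
    T=T*e('y',q[1],degrees=True)*e('z',q[2],degrees=True); x=x+T.apply([k[4],k[3],k[0]])
    T=T*e('y',q[3],degrees=True)*e('z',q[4],degrees=True); x=x+T.apply([k[6],k[5],k[1]])
    T=T*e('y',q[5],degrees=True)*e('z',q[6]+o7,degrees=True); x=x+T.apply([0,0,k[2]])
    return x,T
E
python3 - <<'E'
from kin import *
from cell import bot
s=bot.read_state()
D=[([-71.907,26.788,-.666,91.827,.341,61.386,-3.225],[.22825,.60862,.23127],np.array([[-.9363,.35118,0],[.35118,.9363,0],[0,0,-1]]),1),
 (s['joints'],s['eef_pos'],np.array(s['orientation']),1),
 ([-48,-6,51,139,1,11,97],[.49478,-.03567,.23159],np.array([[-0.824,-0.08,0.561],[-0.065,0.997,0.046],[-0.563,0.001,-0.827]]),.1)]
print(D[1][0])
best=[]
for s1,s3,s5,s7 in itertools.product((1,-1),repeat=4):
    sg=np.array([s1,1,s3,1,s5,1,s7])
    def res(p):
        r=[]
        for q,x,R,w in D:
            a,T=fk(q,p,sg); r+=list(w*(a-x)*5)+list(w*(Ro.from_matrix(R).inv()*T).as_rotvec())
        return np.r_[r,1e-3*(p[3:]-[.4,.4,.25,0,0,0,0])]
    for o7 in(0,90,180,-90):
      for o1 in (0,180):
        f=least_squares(res,[.33,o1,o7,.4,.4,.25,0,0,0,0],x_scale=[.1,10,10]+[.1]*7); best.append((f.cost,sg.tolist(),np.round(f.x,3).tolist()))
best.sort(key=lambda b:b[0])
for b in best[:4]: print(b)
E
```

```text
[-83.04935543  -9.45204927  88.28193357 138.58034449   7.64954264
   8.56019252  96.23844947]
(np.float64(1.9502282389636123e-05), [-1, 1, -1, 1, -1, 1, -1], [0.56, -0.001, -270.005, 0.447, 0.568, 0.372, 0.067, -0.005, -0.101, 0.098])
(np.float64(1.9502282389643313e-05), [-1, 1, -1, 1, -1, 1, -1], [0.56, -0.001, 89.995, 0.447, 0.568, 0.372, 0.067, -0.005, -0.101, 0.098])
(np.float64(1.9502282389646068e-05), [-1, 1, -1, 1, -1, 1, -1], [0.56, -0.001, 89.995, 0.447, 0.568, 0.372, 0.067, -0.005, -0.101, 0.098])
(np.float64(1.9502282389668087e-05), [-1, 1, -1, 1, -1, 1, -1], [0.56, -0.001, 89.995, 0.447, 0.568, 0.372, 0.067, -0.005, -0.101, 0.098])
```

```bash
cat >> kin.py <<'E'
SG=np.array([-1,1,-1,1,-1,1,-1]); P=np.array([0.56,-0.001,89.995,0.447,0.568,0.372,0.067,-0.005,-0.101,0.098])
LO=np.array([-144.91,-17.63,-89.93,15.96,-74.01,8.47,-167.45]);HI=np.array([144.91,115.5,88.59,139.68,254.01,105.57,167.45])
def ik(x,R,seed,w=1e-3):
    R=Ro.from_matrix(R)
    def res(q):
        a,T=fk(q,P,SG); return np.r_[(a-x)*10,(R.inv()*T).as_rotvec()*2,w*(q-seed)/57]
    f=least_squares(res,np.clip(seed,LO+.1,HI-.1),bounds=(LO,HI),x_scale=30); a,T=fk(f.x,P,SG); return np.round(f.x,1),round(np.linalg.norm(a-x)*1000,1),round(np.degrees(np.linalg.norm((R.inv()*T).as_rotvec())),1)
E
python3 - <<'E'
from h import *; from kin import *
q0=np.array([0,20,0,110,0,30,0.])
q1=np.array(bot.read_state()['joints'])
for nm,sh,back,lean in (('standoff',[.635,-.068,.05],.11,35),('grip',[.635,-.068,.05],0,35),('B',[.648,-.184,.05],0,35),('stop',[.62,.165,.05],0,35),('cr',[.43,-.289,.055],0,35),('cr30',[.43,-.289,.055],0,30),('bin',[.428,.281,.06],0,35),('crup',[.43,-.289,.055],.1,35),('binup',[.428,.281,.06],.07,35)):
    R=Rt(lean)
    for yy,RR in (('n',R),('flip',R@np.diag([-1,-1,1]))):
        for sd in (q0,q1): print(nm,yy,ik(tcp(sh,back=back,R=R),RR,sd))
for nm,sh in(('cr',[.43,-.289,.055]),('bin',[.428,.281,.05])):
    R=Rt(35,185.3); print(nm,'opp',[ik(tcp(sh,R=R),RR,q0) for RR in (R,R@np.diag([-1,-1,1]))])
E
```

```text
standoff n (array([ 57.2,  27.3, -32.3, 122.5, -42.3,   8.5, 167.4]), np.float64(1.2), np.float64(1.2))
standoff n (array([-47.3,  30.8,  73.8, 124. , -74. ,  39.3, 167.4]), np.float64(6.5), np.float64(6.6))
standoff flip (array([ 69.3,  32.1, -34.5, 125.2, -65.9,   8.5,  22.3]), np.float64(0.4), np.float64(0.4))
standoff flip (array([ 65.9,  29.4, -28.7, 126.6, -74. ,  12.2,  29.8]), np.float64(0.5), np.float64(0.5))
grip n (array([ 38.9,  41.4, -17.8, 109. , -45.5,   8.5, 167.4]), np.float64(4.1), np.float64(4.9))
grip n (array([ 38.9,  41.4, -17.8, 109. , -45.5,   8.5, 167.4]), np.float64(4.1), np.float64(4.9))
grip flip (array([ 50.7,  45.2, -21.1, 111.8, -69.8,   8.5,  22.3]), np.float64(3.4), np.float64(4.1))
grip flip (array([ 50.7,  45.2, -21.1, 111.8, -69.8,   8.5,  22.3]), np.float64(3.4), np.float64(4.1))
B n (array([ 57.6,  48.2, -28.2, 104.8, -30.9,   8.5, 167.4]), np.float64(1.2), np.float64(1.4))
B n (array([-76.9, -17.6,  88.6, 139.7,  43.6,  13.6,  70.6]), np.float64(233.1), np.float64(5.0))
B flip (array([ 63.7,  50.7, -27.9, 106. , -51.5,   8.5,  14.5]), np.float64
[... 2293 characters left out ...]
5,   64.7,  129.4,  -36.1,   13.8,   56.7]), np.float64(0.0), np.float64(0.0))
binup flip (array([-125.1,   46.7,   69.1,  129.7,  -44. ,   16.5, -114.4]), np.float64(0.0), np.float64(0.0))
binup flip (array([-130.6,   52.5,   77.8,  130.9,  -57.5,   23.6, -102.1]), np.float64(0.0), np.float64(0.0))
cr opp [(array([  4.9,  57.3,  18.8,  80.7,  -1.6,  75.9, -63.9]), np.float64(0.0), np.float64(0.0)), (array([ 27.1,  55.1, -11.5,  85.2,  23.1,  75.4, 100.1]), np.float64(0.0), np.float64(0.0))]
bin opp [(array([ -28.1,   55.4,    2.7,   77.4,  -14.1,   80.9, -104.2]), np.float64(0.0), np.float64(0.0)), (array([ -7.7,  58.9, -26.8,  80.6,   9.6,  77.4,  61.2]), np.float64(0.0), np.float64(0.0))]
```

```bash
cat > fam.py <<'E'
from h import *; from kin import *
def fam(x,R,n=40,seed=0,flip=True):
    rng=np.random.default_rng(seed); S=[]
    for RR in ([R,R@np.diag([-1,-1,1])] if flip else [R]):
        for i in range(n):
            q,e,a=ik(x,RR,LO+rng.random(7)*(HI-LO),1e-5)
            if e<.5 and a<.5: S.append((min(np.min(q-LO),np.min(HI-q)),q))
    S.sort(key=lambda t:-t[0]); return S
E
time python3 - <<'E'
from fam import *
for nm,sh,back,lean in (('standoff',[.635,-.068,.05],.11,35),('grip',[.635,-.068,.05],0,35),('gr28',[.635,-.068,.05],0,28),('gr42',[.635,-.068,.05],0,42),('B',[.648,-.184,.05],0,35),('stop',[.62,.165,.05],0,35),('cr',[.43,-.289,.055],0,35)):
    R=Rt(lean); S=fam(tcp(sh,back=back,R=R),R)
    print(nm,len(S)); [print('  ',round(m,1),q) for m,q in S[:5]]
E
```

```text
standoff 29
   2.8 [ 76.1  34.5 -28.  135.3 251.2  15.3  77.4]
   2.6 [ 76.1  34.5 -28.  135.3 251.4  15.3  77.1]
   2.6 [ 77.6  35.6 -28.2 137.1 244.8  16.   85.7]
   2.4 [ 76.   34.5 -28.  135.2 251.6  15.3  76.9]
   2.1 [ 78.   35.9 -28.3 137.6 243.2  16.2 -92.2]
grip 38
   14.2 [ 45.9  42.6  -6.1 125.5 239.8  24.4  75.4]
   11.8 [ 52.8  45.8 -11.5 127.9 230.6  24.3  89.9]
   11.1 [ 54.6  46.8 -13.  128.6 227.6  24.4 -85.7]
   10.7 [ 55.4  47.3 -13.7 129.  226.2  24.5  96.4]
   10.6 [ 55.7  47.4 -13.9 129.1 225.8  24.5  97. ]
gr28 66
   8.4 [ 57.   48.3 -20.8 131.3 200.7  17.1 119.9]
   8.3 [ 57.1  48.3 -20.9 131.4 200.1  17.2 120.5]
   8.2 [ 57.2  48.4 -21.  131.5 199.7  17.2 -59.2]
   8.1 [ 56.6  47.9 -20.  130.8 203.5  16.6 116.8]
   8.0 [ 57.3  48.5 -21.3 131.7 198.7  17.4 -58.1]
gr42 43
   12.4 [  -7.1   41.3   42.7  127.3  241.5   48.5 -135.9]
   12.4 [ -4.8  40.9  40.8 127.3 241.5  48.   45.5]
   12.4 [  1.6  40.   35.3 127.3 241.4  46.4  49.6]
   12.4 [ -1.9  40.4  38.3 127.3 241.5  47.2  47.3]
   12.3 [   9.9   39.4   28.2  127.4  241.    44.4 -125.1]
B 62
   10.9 [ 82.3  63.8 -31.  128.8 198.7  19.7 147. ]
   10.7 [ 82.5  64.  -31.2 129.  197.6  19.9 148.2]
   10.4 [ 82.8  64.4 -31.8 129.3 195.8  20.3 -29.7]
   9.6 [ 83.5  65.5 -33.1 130.1 191.2  21.2 -24.6]
   8.4 [ 79.9  60.7 -27.5 125.3 215.   16.9 128.5]
stop 41
   13.9 [-37.8  38.   41.7 125.8 238.   25.1  22.2]
   13.9 [-37.4  38.   41.5 125.8 237.7  25.1  22.6]
   13.1 [ -35.3   37.6   39.7  126.4  235.8   25.  -154.3]
   13.1 [-34.4  37.4  38.9 126.6 234.9  25.   27.2]
   12.9 [-33.5  37.3  38.1 126.8 234.1  25.   28.6]
cr 64
   16.1 [  93.    43.1  -22.1  119.1  -54.4   24.6 -136.6]
   15.9 [ 93.3  43.3 -22.4 119.1 -53.9  24.4  43.1]
   15.6 [ 89.6  41.5 -17.9 119.5 -58.4  27.1  46.1]
   15.0 [  89.1   41.2  -17.2  119.6  -59.    27.5 -133.5]
   14.5 [ 94.9  44.2 -24.6 118.9 -51.4  23.   41.1]
real	1m32.609s
user	1m32.902s
sys	0m0.077s
```

>>> jog_arm:
  commands: [0,0.6,0.3,0,0.8,0,60,0,0.6,0.3,0,0.8,0,60,0,0.6,0.3,0,0.8,0,60,0,0.6,0.3,0,0.8,0,60,0,0.6,0.3,0,0.8,0,60]

```text
time: 4.57
eef_pos: [0.5086, 0.0413, 0.2591]
orientation: [[-0.954, -0.094, 0.284], [-0.079, 0.995, 0.065], [-0.289, 0.04, -0.957]]
contact_force: [0.4, 2.6, 1.4]
gripper_width: 0.0653
grip_force: 0.0
```

```bash
cat > rec.py <<'E'
from cell import bot; import json,numpy as np
s=bot.read_state(); d=[np.array(s[k]).tolist() for k in('joints','eef_pos','orientation')]
open('data.txt','a').write(json.dumps(d)+'\n'); print(s['time'],np.round(s['joints'],2),np.round(s['eef_pos'],4),np.round(np.array(s['orientation'])[:,2],2))
E
python3 - <<'E'
import json
D=[[[-71.90704288,26.78805594,-.66619331,91.82718561,.34104685,61.38636424,-3.22483936],[.22825274,.60861722,.23127003],[[-.936306,.351184,0],[.351184,.936306,0],[0,0,-1]]]]
open('data.txt','w').write(json.dumps(D[0])+'\n')
E
python3 rec.py
```

```text
4.5667 [-83.49   1.64  80.34 124.27  -7.    38.93  96.48] [0.5086 0.0413 0.2591] [ 0.28  0.07 -0.96]
```

>>> jog_arm:
  commands: [-0.2,0.8,0.2,0,0.6,0,60,-0.2,0.8,0.2,0,0.6,0,60,-0.2,0.8,0.2,0,0.6,0,60,-0.2,0.8,0.2,0,0.6,0,60,-0.2,0.8,0.2,0,0.6,0,60]

```text
time: 4.98
eef_pos: [0.477, 0.155, 0.2867]
orientation: [[-0.997, -0.07, 0.023], [-0.069, 0.996, 0.063], [-0.028, 0.061, -0.998]]
contact_force: [0.0, -0.9, 0.8]
gripper_width: 0.0656
grip_force: 0.0
```

```bash
python3 rec.py
```

```text
4.9833 [-80.58  13.53  71.17 113.22 -18.4   61.6   92.56] [0.477  0.155  0.2867] [ 0.02  0.06 -1.  ]
```

>>> jog_arm:
  commands: [0.3,0.8,0.8,0.5,0,0,60,0.3,0.8,0.8,0.5,0,0,60,0.3,0.8,0.8,0.5,0,0,60,0.3,0.8,0.8,0.5,0,0,60,0.3,0.8,0.8,0.5,0,0,60]

```text
time: 5.4
eef_pos: [0.5228, 0.2749, 0.4079]
orientation: [[-0.997, -0.071, 0.026], [-0.061, 0.958, 0.28], [-0.045, 0.278, -0.96]]
contact_force: [1.5, -0.7, 0.6]
gripper_width: 0.0652
grip_force: 0.0
```

```bash
python3 rec.py
cat > fit.py <<'E'
from kin import *; import json
D=[json.loads(l) for l in open('data.txt')]
P0=np.array([.4,0,90,.4,.4,.3,0,0,0,0])
def res(p):
    r=[]
    for q,x,R in D:
        a,T=fk(q,p,SG); r+=list((a-x)*100)+list((Ro.from_matrix(R).inv()*T).as_rotvec()*10)
    return np.r_[r,1e-3*(p-P0)[3:]]
f=least_squares(res,P0,x_scale=[.1,10,10]+[.1]*7)
print(np.round(f.x,4).tolist(),'rms',np.sqrt(2*f.cost/len(f.fun)))
J=f.jac; print(np.round(np.linalg.svd(J/np.linalg.norm(J,axis=0))[1],4))
E
python3 fit.py
```

```text
5.4 [-77.39  14.9   66.68  96.77 -30.51  74.28  89.56] [0.5228 0.2749 0.4079] [ 0.03  0.28 -0.96]
[0.3364, -7.2087, 82.9462, 0.5072, 0.4603, 0.3583, 0.0215, 0.0049, 0.0303, -0.025] rms 0.18844264197743327
[1.98   1.7148 1.4063 1.0075 0.2259 0.1845 0.1621 0.1362 0.113  0.0616]
```

```bash
cat >> fit.py <<'E'
print('res by sample'); 
for q,x,R in D:
    a,T=fk(q,f.x,SG); print(np.round((a-x)*1000,1),np.round(Ro.from_matrix(np.array(R)).inv()*T and (Ro.from_matrix(R).inv()*T).as_rotvec(degrees=True),2))
    a,T=fk(q,np.r_[f.x[0],0,90,f.x[3:]],SG); print('   o=0',np.round((Ro.from_matrix(R).inv()*T).as_rotvec(degrees=True),2))
E
python3 fit.py
```

```text
[0.3364, -7.2087, 82.9462, 0.5072, 0.4603, 0.3583, 0.0215, 0.0049, 0.0303, -0.025] rms 0.18844264197743327
[1.98   1.7148 1.4063 1.0075 0.2259 0.1845 0.1621 0.1362 0.113  0.0616]
res by sample
[-3.1  2.  -0.9] [-0.    0.    0.15]
   o=0 [-0.  0.  0.]
[ 0.9 -3.3  2.8] [ 2.09 -0.16 -0.16]
   o=0 [-0. -0.  0.]
[-4.5  0.7 -4. ] [ 0.23 -0.43  0.14]
   o=0 [-0.  0. -0.]
[ 2.4 -1.5  2.2] [ 0.44 -1.98 -0.14]
   o=0 [-0.  0.  0.]
```

```bash
cat > lin.py <<'E'
import json,itertools; from kin import *
from scipy.optimize import linprog
D=[json.loads(l) for l in open('data.txt')]
e=Ro.from_euler
def frames(q):
    q=np.array(q)*SG; T=[Ro.identity()]
    for a,v in zip('zyzyzyz',q+np.r_[np.zeros(6),90]): T.append(T[-1]*e(a,v,degrees=True))
    return T
# columns: h, then xy offsets & lengths by frame
cols=[(0,2),(1,0),(1,1),(3,0),(3,1),(3,2),(4,0),(5,0),(5,1),(5,2),(6,0),(7,0),(7,1),(7,2)]
def A(q):
    T=frames(q); return np.column_stack([T[i].as_matrix()[:,k] for i,k in cols])
if __name__=='__main__':
    M=np.vstack([A(q) for q,x,R in D]); b=np.concatenate([x for q,x,R in D]); n=len(cols)
    w=np.array([.02 if k in((0,2),(3,2),(5,2),(7,2)) else 1 for k in cols])
    for tol in(.0005,.001,.002):
        r=linprog(np.r_[w,w],A_ub=np.vstack([np.hstack([M,-M]),np.hstack([-M,M])]),b_ub=np.r_[b+tol,-b+tol],bounds=(0,None))
        v=r.x[:n]-r.x[n:]; print(tol,r.status,{c:round(t,4) for c,t in zip(cols,v) if abs(t)>1e-4})
E
python3 lin.py
```

```text
0.0005 0 {(0, 2): np.float64(0.3025), (1, 1): np.float64(-0.0291), (3, 1): np.float64(-0.0037), (3, 2): np.float64(0.5201), (5, 2): np.float64(0.4731), (7, 2): np.float64(0.3092)}
0.001 0 {(0, 2): np.float64(0.299), (1, 1): np.float64(-0.0292), (3, 1): np.float64(-0.003), (3, 2): np.float64(0.5196), (5, 2): np.float64(0.4737), (7, 2): np.float64(0.3052)}
0.002 0 {(0, 2): np.float64(0.2922), (1, 1): np.float64(-0.0295), (3, 1): np.float64(-0.0014), (3, 2): np.float64(0.5185), (5, 2): np.float64(0.475), (7, 2): np.float64(0.2971)}
```

```bash
cat > kin2.py <<'E'
from lin import *
idx=[cols.index(c) for c in((0,2),(1,1),(3,1),(3,2),(5,2),(7,2))]
M=np.vstack([A(q)[:,idx] for q,x,R in D]); b=np.concatenate([x for q,x,R in D])
V,*_=np.linalg.lstsq(M,b,rcond=None)
import kin
def fk(q,p=None,sg=None):
    T=frames(q); return A(q)[:,idx]@V,T[7]
kin.fk=fk
LO,HI=kin.LO,kin.HI
E
sed -i 's/from kin import \*/import kin2; from kin import */' fam.py
time python3 - <<'E'
from fam import *
print(np.round(kin2.V,4),np.abs(kin2.M@kin2.V-kin2.b).max())
for nm,sh,back,lean in (('standoff',[.635,-.068,.05],.11,35),('grip',[.635,-.068,.05],0,35),('gr28',[.635,-.068,.05],0,28),('B',[.648,-.184,.05],0,35),('stop',[.62,.165,.05],0,35),('cr',[.43,-.289,.055],0,35),('bin',[.428,.281,.06],0,35)):
    R=Rt(lean); S=fam(tcp(sh,back=back,R=R),R,n=25)
    S1=[s for s in S if s[1][4]>90]; S0=[s for s in S if s[1][4]<=90]
    print(nm,len(S1),len(S0)); [print('  ',round(m,1),q) for m,q in S1[:2]+S0[:4]]
E
```

```text
[ 0.3058 -0.0289 -0.0045  0.5207  0.4724  0.3131] 8.639857608705448e-05
standoff 25 0
   12.2 [ 67.5  50.2 -77.  127.5 100.8  37.3  21. ]
   12.1 [ 63.6  41.6 -68.8 127.6 100.2  27.8  17.1]
grip 31 0
   18.8 [ 55.9  59.2 -64.8 120.9 115.4  37.6  12. ]
   18.7 [ 53.1  54.9 -60.1 121.  116.4  32.9   7.6]
gr28 16 0
   22.9 [ 54.5  58.9 -66.3 116.8  98.9  40.5  25.6]
   22.8 [ 52.9  56.2 -63.2 116.9  97.9  37.2  24.6]
B 26 0
   23.3 [ 67.5  63.  -66.6 114.7 105.5  32.9  34.6]
   20.2 [ 68.9  66.1 -69.7 114.7 105.9  36.3  36.5]
stop 32 0
   18.7 [ 20.5  50.5 -54.2 121.  114.5  44.  -18.4]
   18.6 [ 18.5  48.5 -51.1 121.1 114.6  41.6 -20.3]
cr 27 0
   9.8 [103.1  66.8 -75.1 129.9  98.2  31.6  61.3]
   9.7 [100.   59.  -68.8 130.   98.1  22.7  57.8]
bin 32 0
   6.0 [  9.8  69.4 -78.6 133.7 113.6  85.2 -32.6]
   6.0 [  9.2  67.2 -77.1 133.7 113.   82.9 146.3]
real	1m23.061s
user	1m23.585s
sys	0m0.036s
```

```bash
cat > sim.py <<'E'
import kin2; from kin2 import *
def jac(q):
    T=frames(q); x=fk(q)[0]; J=np.zeros((6,7)); ax=[0,1,2,3,4,5,6]
    # joint origins: base(0,0), shoulder, elbow, wrist
    h,l1,l3,L1,L2,L3=V; sh=np.array([0,0,h])+T[1].apply([0,l1,0]); el=sh+T[3].apply([0,l3,L1]); wr=el+T[5].apply([0,0,L2])
    org=[np.zeros(3),sh,sh,el,el,wr,wr]
    for i in range(7):
        a=T[i].as_matrix()[:,'xyz'.index('zyzyzyz'[i])]*SG[i]; J[:3,i]=np.cross(a,x-org[i]); J[3:,i]=a
    return J
def step(q,px,R,lam=.02,null=0,home=None,w=np.ones(7),iters=10):
    q=np.array(q,float)
    for _ in range(iters):
        x,T=fk(q); e=np.r_[px-x,(R*T.inv()).as_rotvec()]
        J=jac(q); Wi=np.diag(1/w); Jp=Wi@J.T@np.linalg.inv(J@Wi@J.T+lam**2*np.eye(6))
        d=Jp@e
        if null: d+=(np.eye(7)-Jp@J)@(null*np.radians(home-q))
        q=np.clip(q+np.degrees(d),LO+.05,HI-.05)
    return q
def run(q,rows,**k):
    x,R=fk(q); 
    for r in rows:
        x=x+.03*np.array(r[:3]); R=Ro.from_rotvec(np.radians(5*np.array(r[3:6])))*R
        q=step(q,x,R,**k)
    return q
E
python3 - <<'E'
from sim import *
q0=np.array([-71.906,26.786,-.665,91.828,.344,61.387,-3.226])
t=[-.04,-.28,.2]
rows=[[.5,-.85,0]+t]*5+[[.5,-.9,0]+t]*5+[[.3,-.9,0]+t]*10+[[.2,-.84,0]+t]*5
J=jac(q0); Jn=np.column_stack([(fk(q0+np.eye(7)[i]*.01)[0]-fk(q0)[0])/np.radians(.01) for i in range(7)]); print('jac err',abs(J[:3]-Jn).max())
print('measured w1 [-48,-6,51,139,1,11,97]')
for k in (dict(),dict(lam=.1),dict(null=.1,home=q0),dict(null=.05,home=(LO+HI)/2),dict(null=.02,home=np.zeros(7))):
    q=run(q0,rows,**k); print(np.round(q,1),np.round(fk(q)[0],3))
E
```

```text
jac err 5.38657312962737e-05
measured w1 [-48,-6,51,139,1,11,97]
[-54.5  -7.2  59.3 139.1  -1.8  10.1 103.4] [ 0.498 -0.05   0.231]
[-55.4  -8.2  59.6 139.2   5.1  10.4  96.6] [ 0.497 -0.049  0.233]
[-68.4 -14.3  70.1 139.3  36.4  12.9  67.3] [ 0.498 -0.05   0.232]
[-28.   -3.1  33.3 138.1 -23.6  10.8 123. ] [ 0.498 -0.049  0.232]
[ -7.1  -1.4  12.6 137.1 -30.6  11.1 129.2] [ 0.498 -0.05   0.231]
```

```bash
cat > fast.py <<'E'
import numpy as np
from kin import LO,HI,SG
from kin2 import V
h,l1,l3,L1,L2,L3=V; OFF=np.array([0,0,0,0,0,0,np.pi/2])
def full(q):
    a=np.radians(q)*SG+OFF; c,s=np.cos(a),np.sin(a); T=np.eye(3); Z=[];Fr=[]
    for i in range(7):
        k=2 if i%2==0 else 1; Z.append(T[:,k]*SG[i])
        M=np.array([[c[i],-s[i],0],[s[i],c[i],0],[0,0,1]]) if k==2 else np.array([[c[i],0,s[i]],[0,1,0],[-s[i],0,c[i]]])
        T=T@M; Fr.append(T)
    sh=np.array([0,0,h])+Fr[0][:,1]*l1; el=sh+Fr[2]@[0,l3,L1]; wr=el+Fr[4][:,2]*L2; x=wr+T[:,2]*L3
    J=np.zeros((6,7))
    for i,o in enumerate([np.zeros(3),sh,sh,el,el,wr,wr]): J[:3,i]=np.cross(Z[i],x-o); J[3:,i]=Z[i]
    return x,T,J,el,wr
def pinv(J,lam=.03): return J.T@np.linalg.inv(J@J.T+lam**2*np.eye(6))
def rv(R):
    import cv2; return cv2.Rodrigues(np.ascontiguousarray(R))[0].ravel()
def track(q,x1,R1,n,it=2):
    """straight path in n rows by min-norm IK; returns list of q"""
    x0,T0,*_=full(q); r=rv(R1@T0.T); import cv2; out=[]
    for k in range(1,n+1):
        xt=x0+(x1-x0)*k/n; Rt_=cv2.Rodrigues(r*k/n)[0]@T0
        for _ in range(it):
            x,T,J,*_=full(q); q=np.clip(q+np.degrees(pinv(J)@np.r_[xt-x,rv(Rt_@T.T)]),LO+.05,HI-.05)
        out.append(q)
    return out
def marg(q): return min(np.min(q-LO),np.min(HI-q))
E
cat > search.py <<'E'
from fast import *; import json,sys,time
from h import Rt,tcp
Q0=np.array([-77.39,14.9,66.68,96.77,-30.51,74.28,89.56])
sh=np.array([.635,-.068,.05]); R=Rt(35); so=tcp(sh,back=.11); gr=tcp(sh)
fam0=[np.array(v) for v in ([67.5,50.2,-77,127.5,100.8,37.3,21],[63.6,41.6,-68.8,127.6,100.2,27.8,17.1],[55.9,59.2,-64.8,120.9,115.4,37.6,12],[54.5,58.9,-66.3,116.8,98.9,40.5,25.6],[53,45,-50,100,90,40,20],[30,30,-40,90,80,50,0],[40,20,-60,100,90,50,0])]
rng=np.random.default_rng(int(sys.argv[1])); best=(-1e9,); t0=time.time()
def drive(q,goal,maxrows,W):
    path=[]
    for _ in range(maxrows):
        x,T,J,el,wr=full(q); d=np.radians(goal-q)*W; v=J@d
        s=max(np.abs(v[:3]).max()/.028,np.abs(v[3:]).max()/np.radians(4.8),np.linalg.norm(v[3:])/np.radians(6.5),1e-9)
        dq=np.degrees(pinv(J)@(v/max(s,3 if s<3 else 1))); m=np.abs(dq).max(); 
        if m>7: dq*=7/m; 
        q2=q+dq
        if marg(q2)<3: break
        if np.linalg.norm(dq)<.3: break
        x,_,_,el,wr=full(q2)
        if x[2]<.28 or np.hypot(*x[:2])<.3 or x[0]<.1 or wr[2]<.25 or el[2]<.3: break
        q=q2; path.append(q)
    return q,path
while time.time()-t0<150:
    g=fam0[rng.integers(len(fam0))]; nv=rng.integers(1,4); q=Q0; vias=[];P=[]
    for i in range(nv+1):
        if i<nv: goal=Q0+(g-Q0)*rng.random()+rng.normal(0,45,7); goal=np.clip(goal,LO+5,HI-5)
        else: goal=g
        W=np.exp(rng.normal(0,1,7)); q,p=drive(q,goal,35,W); P+=p
    if len(P)>90: continue
    c=-np.abs(q[2]-g[2])-np.abs(q[4]-g[4])*.5-len(P)*.1
    if c>best[0]:
        best=(c,q,P); print(round(time.time()-t0),round(c,1),len(P),np.round(q),np.round(full(q)[0],2),flush=True)
        json.dump([p.tolist() for p in P],open(f'path{sys.argv[1]}.json','w'))
E
nproc; for i in 1 2 3 4; do python3 search.py $i > s$i.txt & done; wait; tail -n 2 s?.txt
```

```text
4
==> s1.txt <==
4 -30.4 63 [-88.   8. -17.  59.  77.  53.   0.] [0.12 0.74 1.02]
41 -30.4 90 [-47.   6. -41. 101.  86.  48.  11.] [0.31 0.66 0.62]

==> s2.txt <==
68 -28.4 66 [-35.  29. -31. 101.  85.  38.  23.] [0.55 0.59 0.29]
82 -15.5 80 [-20.  16. -34.  90.  78.  48.   0.] [0.7  0.41 0.56]

==> s3.txt <==
15 -42.7 68 [-70.   7. -31.  86.  97.  40.  47.] [0.11 0.79 0.8 ]
16 -14.7 88 [ -2.  13. -35.  90.  78.  55.   1.] [0.76 0.16 0.61]

==> s4.txt <==
28 -32.9 67 [-66.  -3. -40.  95.  78.  59.  57.] [0.1  0.65 0.75]
63 -28.2 70 [ 18.  -6. -67.  67.  62.  28.  39.] [0.49 0.44 1.09]
```

```bash
cat > ev.py <<'E'
from fast import *; from h import Rt,tcp; import json
sh=np.array([.635,-.068,.05]); F=np.diag([-1,-1,1.])
def seq(q,verbose=False,lean=35):
    """returns min margin along whole job from config q; tries flip"""
    best=None
    for nm,R in (('n',Rt(lean)),('f',Rt(lean)@F)):
        qq=q; m=99; log=[]
        pts=[('pre',np.array([.53,-.05,.33]),30),('so',tcp(sh,back=.11,R=Rt(lean)),10),('gr',tcp(sh,R=Rt(lean)),6),('stop',tcp([.62,.165,.05],R=Rt(lean)),15),('stopup',tcp([.62,.165,.05],back=.11,R=Rt(lean)),6),
             ('c0',np.array([.5,.0,.2]),8),('crup',tcp([.43,-.289,.055],back=0,R=Rt(lean))+[0,0,.09],12),('cr',tcp([.43,-.289,.055],R=Rt(lean)),5)]
        for n_,x,n in pts:
            qs=track(qq,x,R,n); qq=qs[-1]; mm=min(marg(v) for v in qs); st=max(np.abs(np.diff(np.array(qs),axis=0)).max(),0); log.append((n_,round(mm,1),round(st,1),np.round(qq).astype(int).tolist(),round(1000*np.linalg.norm(full(qq)[0]-x),1))); m=min(m,mm)
        if best is None or m>best[0]: best=(m,nm,log)
    return best
if __name__=='__main__':
    for i in (1,2,3,4):
        P=json.load(open(f'path{i}.json')); b=seq(np.array(P[-1])); print(i,len(P),b[0],b[1]); [print('   ',l) for l in b[2]]
E
python3 ev.py
```

```text
1 90 0.04999999999999716 n
    ('pre', np.float64(0.1), np.float64(5.9), [-47, -13, 47, 128, 12, 27, 88], np.float64(0.1))
    ('so', np.float64(0.0), np.float64(22.3), [-50, -14, 54, 140, -31, 9, 136], np.float64(170.2))
    ('gr', np.float64(0.0), np.float64(29.4), [-55, -18, 59, 140, -74, 9, 167], np.float64(303.2))
    ('stop', np.float64(0.0), np.float64(10.5), [-125, -18, 89, 140, -74, 9, 167], np.float64(367.0))
    ('stopup', np.float64(0.0), np.float64(77.2), [-55, 23, 36, 134, -74, 9, 167], np.float64(67.5))
    ('c0', np.float64(0.0), np.float64(7.7), [-54, 2, 53, 140, -57, 9, 151], np.float64(19.5))
    ('crup', np.float64(0.0), np.float64(12.2), [48, 17, -4, 132, -74, 25, 167], np.float64(4.0))
    ('cr', np.float64(0.0), np.float64(26.5), [86, 41, -48, 130, -28, 9, 167], np.float64(52.8))
2 80 0.04999999999999716 n
    ('pre', np.float64(10.9), np.float64(5.5), [0, -6, 5, 126, -13, 26, 110], np.float64(0.0))
    ('so', np.float64(0.1), np.float64(9.8), [35, 22, -30, 128, -72, 9, 167], np.float64(62.5))
    ('gr', np.float64(0.1), np.float64(3.2), [40, 38, -40, 122, -62,
[... 1434 characters left out ...]
p.float64(0.1))
    ('so', np.float64(0.0), np.float64(19.3), [30, 21, -26, 129, -74, 9, 167], np.float64(54.2))
    ('gr', np.float64(0.0), np.float64(4.4), [40, 38, -40, 122, -63, 9, 167], np.float64(127.6))
    ('stop', np.float64(0.0), np.float64(2.3), [23, 35, -50, 126, -74, 9, 167], np.float64(216.3))
    ('stopup', np.float64(0.0), np.float64(29.2), [-36, 17, 12, 132, -48, 9, 121], np.float64(87.7))
    ('c0', np.float64(0.1), np.float64(2.4), [-32, 1, 30, 140, -33, 9, 125], np.float64(16.6))
    ('crup', np.float64(0.0), np.float64(17.0), [57, 18, -14, 131, -73, 23, 167], np.float64(4.9))
    ('cr', np.float64(0.0), np.float64(22.2), [86, 41, -48, 130, -27, 9, 167], np.float64(54.7))
```

```bash
cat > search2.py <<'E'
from fast import *; import json,sys,time
from h import Rt,tcp
import ev
i=int(sys.argv[1]); rng=np.random.default_rng(10+i)
base=json.load(open(f'path{[3,2,4,1][i-1]}.json')); 
from search_fn import drive
fam0=[np.array(v) for v in ([67.5,50.2,-77,127.5,100.8,37.3,21],[63.6,41.6,-68.8,127.6,100.2,27.8,17.1],[53.1,54.9,-60.1,121,116.4,32.9,7.6])]
so=tcp(ev.sh,back=.11,R=Rt(35))
best=(-1e9,); t0=time.time()
while time.time()-t0<240:
    k=rng.integers(len(base)//3,len(base)); q=np.array(base[k]); P=base[:k+1]
    g=fam0[rng.integers(3)]; nv=rng.integers(0,3)
    for j in range(nv+1):
        goal=g if j==nv else np.clip(q+(g-q)*rng.random()+rng.normal(0,35,7),LO+5,HI-5)
        W=np.exp(rng.normal(0,.8,7)); q,p=drive(q,goal,35,W); P=P+[v.tolist() for v in p]
    if len(P)>130: continue
    # finish: track to standoff
    c=-1e3
    for fl in (np.eye(3),ev.F):
        R=Rt(35)@fl; x,T,*_=full(q); n=int(max(12,np.degrees(np.linalg.norm(rv(R@T.T)))/4.5,np.linalg.norm(so-x)/.028))
        x1=np.array([.53,-.06,.22]); qs=track(q,x1,R,n); qs+=track(qs[-1],so,R,5); ok=np.linalg.norm(full(qs[-1])[0]-so)<.002
        m=min(marg(v) for v in qs); cc=(min(m,8)*2 if ok else -100)+(50 if qs[-1][4]>60 else 0)-.05*(len(P)+n)-np.abs(np.diff(np.array(qs),axis=0)).max()*.5-max(0,.15-min(full(v)[0][2] for v in qs[:n]))*500
        if cc>c: c=cc; fin=qs; nfl=fl[0,0]
    if c>best[0]:
        best=(c,); print(round(time.time()-t0),round(c,1),len(P),len(fin),nfl,'start',np.round(q),'end',np.round(fin[-1]),round(min(marg(v) for v in fin),1),flush=True)
        json.dump([P,[v.tolist() for v in fin]],open(f'pathb{i}.json','w'))
E
python3 - <<'E'
s=open('search.py').read(); a=s.index('def drive'); b=s.index('while time')
open('search_fn.py','w').write('from fast import *\n'+s[a:b])
E
for i in 1 2 3 4; do python3 search2.py $i > t$i.txt 2>&1 & done; wait; tail -n 2 t?.txt
```

```text
==> t1.txt <==
21 39.9 74 41 -1.0 start [ -8.  32.  34.  85. -12.  50. 131.] end [ 61.  38. -65. 128. 101.  24. 167.] 0.0
37 50.2 126 17 1.0 start [ 44.  34. -68. 112.  74.  12.   6.] end [ 60.  37. -64. 128. 101.  23.  15.] 5.2

==> t2.txt <==
8 41.1 44 42 -1.0 start [-35.  35.  51.  86. -27.  51. 122.] end [ 61.  38. -65. 128. 101.  24. 167.] 0.0
46 54.9 97 19 1.0 start [ 50.  37. -55.  96. 108.  39.  21.] end [ 57.  34. -59. 128. 101.  19.  12.] 7.4

==> t3.txt <==
33 54.1 109 17 1.0 start [ 46.  27. -64. 116.  91.  29.   9.] end [ 57.  34. -59. 128. 101.  19.  12.] 7.2
105 54.5 115 17 1.0 start [ 48.  39. -69. 105.  68.  24.  27.] end [ 58.  35. -60. 128. 101.  19.  12.] 7.4

==> t4.txt <==
144 44.2 109 21 1.0 start [ 24.  39. -56.  95.  41.  22. -13.] end [ 53.  31. -53. 128. 103.  15.   8.] 3.1
188 52.3 125 35 1.0 start [-19.  62. -47.  72. 164.  28.  39.] end [ 58.  34. -59. 128. 101.  19.  12.] 7.6
```

```bash
cat > comp.py <<'E'
from fast import *; import json,cv2
P,Fn=json.load(open('pathb2.json')); Qs=[np.array(v) for v in P+Fn]
W=[4+5*k for k in range((len(Qs)-1)//5)]; W=W+([len(Qs)-1] if W[-1]!=len(Qs)-1 else [])
def plan(q,x,T,wps):
    """from pose x,T, list rounded rows to reach waypoints (5 rows each)"""
    out=[]
    for k in wps:
        xt,Tt,*_=full(Qs[k]); d=np.round((xt-x)/.03/5,2); r=np.round(np.degrees(rv(Tt@T.T))/5/5,2)
        for _ in range(5):
            x=x+d*.03; T=cv2.Rodrigues(np.radians(r*5))[0]@T
            for _ in range(3):
                xx,TT,J,*_=full(q); q=np.clip(q+np.degrees(pinv(J)@np.r_[x-xx,rv(T@TT.T)]),LO+.05,HI-.05)
        out.append((k,d.tolist(),r.tolist(),np.round(q).astype(int).tolist(),np.round(x,2).tolist(),np.round(T[:,2],2).tolist()))
    return out,q
E
python3 - <<'E'
from comp import *; import ev
print(len(P),len(Fn),W)
from cell import bot; s=bot.read_state(); q=np.array(s['joints'])
o,q=plan(q,np.array(s['eef_pos']),np.array(s['orientation']),W)
for r in o: print(*r)
print('want',np.round(Qs[-1]))
A=np.array([full(v)[0] for v in Qs]); print(A.min(0),A.max(0),'wrist',np.array([full(v)[4] for v in Qs]).min(0),'elbow',np.array([full(v)[3] for v in Qs]).min(0))
b=ev.seq(q); [print(l) for l in b[2]]
E
```

```text
97 19 [4, 9, 14, 19, 24, 29, 34, 39, 44, 49, 54, 59, 64, 69, 74, 79, 84, 89, 94, 99, 104, 109, 114, 115]
4 [0.91, -0.63, 0.04] [-0.24, -0.37, -0.25] [-62, 25, 66, 88, -34, 72, 97] [0.66, 0.18, 0.41] [0.21, 0.17, -0.96]
9 [0.67, -0.9, -0.73] [-0.17, 0.08, -0.1] [-39, 39, 59, 82, -43, 70, 110] [0.76, 0.05, 0.3] [0.18, 0.09, -0.98]
14 [-0.03, -0.07, 0.93] [0.31, -0.43, -0.01] [-40, 28, 62, 81, -44, 70, 111] [0.76, 0.03, 0.44] [0.36, 0.21, -0.91]
19 [-0.18, -0.22, 0.93] [0.31, -0.44, -0.01] [-41, 16, 64, 80, -46, 71, 112] [0.73, 0.0, 0.58] [0.52, 0.33, -0.79]
24 [-0.35, -0.42, 0.92] [0.33, -0.49, -0.05] [-43, 3, 66, 79, -46, 70, 112] [0.68, -0.06, 0.72] [0.68, 0.41, -0.61]
29 [-0.49, -0.64, 0.92] [0.27, -0.57, -0.15] [-42, -11, 65, 75, -44, 66, 110] [0.6, -0.16, 0.86] [0.83, 0.42, -0.37]
34 [-0.21, -0.46, 0.94] [-0.1, -0.55, -0.46] [-35, -13, 59, 66, -40, 58, 106] [0.57, -0.23, 1.0] [0.96, 0.23, -0.17]
39 [-0.34, -0.21, 0.94] [-0.15, -0.52, -0.44] [-27, -13, 50, 56, -34, 49, 101] [0.52, -0.26, 1.14] [1.0, 0.04, 0.05]
44 [-0.36, 0.18, 0.67] [-0.2, -0.35, -0.29] [-16, -13, 36, 49, -23, 44,
[... 1991 characters left out ...]
116, 16, -90, 127, 22, 27, 82], np.float64(244.3))
('so', np.float64(0.1), np.float64(14.3), [22, 19, -16, 130, 73, 9, 30], np.float64(65.6))
('gr', np.float64(0.1), np.float64(19.6), [38, 42, -38, 122, 132, 18, -19], np.float64(0.0))
('stop', np.float64(10.6), np.float64(1.7), [13, 44, -44, 121, 115, 36, -25], np.float64(0.0))
('stopup', np.float64(11.5), np.float64(3.3), [16, 28, -48, 128, 100, 30, -18], np.float64(0.1))
('c0', np.float64(0.1), np.float64(17.1), [46, 8, -50, 136, 62, 9, 33], np.float64(16.2))
('crup', np.float64(0.1), np.float64(7.8), [104, 45, -74, 129, 60, 18, 86], np.float64(0.0))
('cr', np.float64(0.1), np.float64(14.6), [85, 40, -46, 131, 90, 9, 56], np.float64(52.8))
```

>>> jog_arm:
  commands: [0.91,-0.63,0.04,-0.24,-0.37,-0.25,60,0.91,-0.63,0.04,-0.24,-0.37,-0.25,60,0.91,-0.63,0.04,-0.24,-0.37,-0.25,60,0.91,-0.63,0.04,-0.24,-0.37,-0.25,60,0.91,-0.63,0.04,-0.24,-0.37,-0.25,60]

```text
time: 5.82
eef_pos: [0.6606, 0.1781, 0.4119]
orientation: [[-0.978, 0.0, 0.207], [0.035, 0.986, 0.163], [-0.204, 0.167, -0.965]]
contact_force: [0.4, -0.6, 0.2]
gripper_width: 0.0656
grip_force: 0.0
```

>>> jog_arm:
  commands: [0.67,-0.9,-0.73,-0.17,0.08,-0.1,60,0.67,-0.9,-0.73,-0.17,0.08,-0.1,60,0.67,-0.9,-0.73,-0.17,0.08,-0.1,60,0.67,-0.9,-0.73,-0.17,0.08,-0.1,60,0.67,-0.9,-0.73,-0.17,0.08,-0.1,60]

```text
time: 6.23
eef_pos: [0.7607, 0.0422, 0.3003]
orientation: [[-0.983, 0.049, 0.177], [0.064, 0.994, 0.084], [-0.172, 0.094, -0.981]]
contact_force: [0.1, 1.0, 0.1]
gripper_width: 0.0652
grip_force: 0.0
```

>>> jog_arm:
  commands: [-0.03,-0.07,0.93,0.31,-0.43,-0.01,60,-0.03,-0.07,0.93,0.31,-0.43,-0.01,60,-0.03,-0.07,0.93,0.31,-0.43,-0.01,60,-0.03,-0.07,0.93,0.31,-0.43,-0.01,60,-0.03,-0.07,0.93,0.31,-0.43,-0.01,60]

```text
time: 6.65
eef_pos: [0.7557, 0.0325, 0.4428]
orientation: [[-0.933, 0.022, 0.358], [0.104, 0.972, 0.211], [-0.344, 0.235, -0.909]]
contact_force: [0.4, 0.3, -0.1]
gripper_width: 0.0656
grip_force: 0.0
```

>>> jog_arm:
  commands: [-0.18,-0.22,0.93,0.31,-0.44,-0.01,60,-0.18,-0.22,0.93,0.31,-0.44,-0.01,60,-0.18,-0.22,0.93,0.31,-0.44,-0.01,60,-0.18,-0.22,0.93,0.31,-0.44,-0.01,60,-0.18,-0.22,0.93,0.31,-0.44,-0.01,60]

```text
time: 7.07
eef_pos: [0.7282, -0.0004, 0.5835]
orientation: [[-0.851, -0.032, 0.524], [0.165, 0.931, 0.325], [-0.499, 0.363, -0.787]]
contact_force: [0.1, -0.0, -0.7]
gripper_width: 0.0652
grip_force: 0.0
```

>>> jog_arm:
  commands: [-0.35,-0.42,0.92,0.33,-0.49,-0.05,60,-0.35,-0.42,0.92,0.33,-0.49,-0.05,60,-0.35,-0.42,0.92,0.33,-0.49,-0.05,60,-0.35,-0.42,0.92,0.33,-0.49,-0.05,60,-0.35,-0.42,0.92,0.33,-0.49,-0.05,60]

```text
time: 7.48
eef_pos: [0.675, -0.0637, 0.7223]
orientation: [[-0.723, -0.103, 0.683], [0.265, 0.872, 0.412], [-0.638, 0.478, -0.604]]
contact_force: [0.4, 0.4, 1.0]
gripper_width: 0.0657
grip_force: 0.0
```

Run:
```python
from comp import *
from cell import bot; s=bot.read_state(); q=np.array(s['joints']); print(s['time'],np.round(q),np.round(s['eef_pos'],3),'want',np.round(Qs[24]))
o,q=plan(q,np.array(s['eef_pos']),np.array(s['orientation']),[w for w in W if w>24])
for r in o: print(*r)
```

```text
7.4833 [-43.   2.  66.  79. -46.  69. 111.] [ 0.675 -0.064  0.722] want [-42.   3.  66.  79. -46.  70. 112.]
29 [-0.48, -0.62, 0.91] [0.27, -0.56, -0.14] [-42, -11, 65, 75, -44, 66, 110] [0.6, -0.16, 0.86] [0.83, 0.42, -0.37]
34 [-0.21, -0.47, 0.95] [-0.1, -0.55, -0.46] [-35, -13, 59, 65, -40, 58, 106] [0.57, -0.23, 1.0] [0.96, 0.23, -0.17]
39 [-0.35, -0.2, 0.94] [-0.15, -0.52, -0.44] [-27, -13, 50, 56, -34, 50, 100] [0.52, -0.26, 1.14] [1.0, 0.04, 0.05]
44 [-0.36, 0.17, 0.66] [-0.2, -0.35, -0.3] [-16, -13, 36, 49, -23, 43, 93] [0.47, -0.23, 1.24] [0.98, -0.08, 0.2]
49 [0.16, 0.87, -0.12] [-0.52, 0.27, -0.27] [1, -12, 2, 50, 9, 46, 81] [0.49, -0.1, 1.22] [0.98, -0.16, 0.11]
54 [-0.09, 0.8, 0.06] [-0.52, -0.1, -0.34] [14, -12, -28, 52, 43, 47, 66] [0.48, 0.02, 1.23] [0.94, -0.27, 0.2]
59 [-0.28, 0.9, 0.19] [-0.48, -0.47, -0.28] [32, -14, -59, 55, 76, 48, 48] [0.43, 0.15, 1.26] [0.84, -0.31, 0.45]
64 [0.42, -0.06, -0.21] [-0.12, -0.04, -0.17] [44, -11, -70, 60, 88, 47, 39] [0.5, 0.14, 1.23] [0.81, -0.35, 0.48]
69 [0.91, -0.86, -0.68] [0.12, 0.37, -0.18] [46, -1, -69, 65, 93, 47, 37] [0
[... 475 characters left out ...]
, -0.51, -0.29]
94 [-0.06, -0.1, -0.93] [0.17, 0.29, 0.05] [49, 35, -56, 93, 107, 40, 22] [0.84, -0.3, 0.42] [0.78, -0.47, -0.42]
99 [-0.49, 0.34, -0.58] [0.3, 0.3, 0.18] [55, 33, -59, 104, 100, 35, 23] [0.77, -0.25, 0.34] [0.74, -0.34, -0.58]
104 [-0.73, 0.56, -0.36] [0.35, 0.3, 0.23] [65, 26, -67, 117, 86, 26, 29] [0.66, -0.16, 0.28] [0.68, -0.17, -0.71]
109 [-0.72, 0.56, -0.35] [0.36, 0.3, 0.24] [77, 26, -80, 128, 70, 22, 41] [0.55, -0.08, 0.23] [0.59, 0.02, -0.81]
114 [0.12, 0.04, -0.54] [0.07, 0.06, 0.04] [60, 32, -62, 128, 94, 19, 18] [0.57, -0.07, 0.15] [0.57, 0.05, -0.82]
115 [0.06, -0.01, -0.13] [0.0, -0.0, 0.0] [59, 36, -61, 128, 101, 21, 13] [0.58, -0.07, 0.13] [0.57, 0.05, -0.82]
```

>>> jog_arm:
  commands: [-0.48,-0.62,0.91,0.27,-0.56,-0.14,60,-0.48,-0.62,0.91,0.27,-0.56,-0.14,60,-0.48,-0.62,0.91,0.27,-0.56,-0.14,60,-0.48,-0.62,0.91,0.27,-0.56,-0.14,60,-0.48,-0.62,0.91,0.27,-0.56,-0.14,60]

```text
time: 7.9
eef_pos: [0.6019, -0.157, 0.8596]
orientation: [[-0.531, -0.177, 0.829], [0.386, 0.82, 0.422], [-0.755, 0.544, -0.367]]
contact_force: [0.2, -0.2, -0.2]
gripper_width: 0.0651
grip_force: 0.0
```

>>> jog_arm:
  commands: [-0.21,-0.47,0.95,-0.1,-0.55,-0.46,60,-0.21,-0.47,0.95,-0.1,-0.55,-0.46,60,-0.21,-0.47,0.95,-0.1,-0.55,-0.46,60,-0.21,-0.47,0.95,-0.1,-0.55,-0.46,60,-0.21,-0.47,0.95,-0.1,-0.55,-0.46,60]

```text
time: 8.32
eef_pos: [0.5706, -0.2269, 1.0021]
orientation: [[-0.252, -0.126, 0.959], [0.429, 0.874, 0.227], [-0.868, 0.469, -0.167]]
contact_force: [0.9, -0.4, -0.5]
gripper_width: 0.0649
grip_force: 0.0
```

>>> jog_arm:
  commands: [-0.35,-0.2,0.94,-0.15,-0.52,-0.44,60,-0.35,-0.2,0.94,-0.15,-0.52,-0.44,60,-0.35,-0.2,0.94,-0.15,-0.52,-0.44,60,-0.35,-0.2,0.94,-0.15,-0.52,-0.44,60,-0.35,-0.2,0.94,-0.15,-0.52,-0.44,60]

```text
time: 8.73
eef_pos: [0.5181, -0.2561, 1.1427]
orientation: [[0.03, -0.05, 0.998], [0.391, 0.92, 0.034], [-0.92, 0.389, 0.048]]
contact_force: [-0.4, 0.2, -0.4]
gripper_width: 0.0653
grip_force: 0.0
```

>>> jog_arm:
  commands: [-0.36,0.17,0.66,-0.2,-0.35,-0.3,60,-0.36,0.17,0.66,-0.2,-0.35,-0.3,60,-0.36,0.17,0.66,-0.2,-0.35,-0.3,60,-0.36,0.17,0.66,-0.2,-0.35,-0.3,60,-0.36,0.17,0.66,-0.2,-0.35,-0.3,60]

```text
time: 9.15
eef_pos: [0.4647, -0.2297, 1.2408]
orientation: [[0.215, 0.02, 0.976], [0.294, 0.952, -0.084], [-0.931, 0.305, 0.199]]
contact_force: [0.5, -0.1, -0.6]
gripper_width: 0.0654
grip_force: 0.0
```

>>> jog_arm:
  commands: [0.16,0.87,-0.12,-0.52,0.27,-0.27,60,0.16,0.87,-0.12,-0.52,0.27,-0.27,60,0.16,0.87,-0.12,-0.52,0.27,-0.27,60,0.16,0.87,-0.12,-0.52,0.27,-0.27,60,0.16,0.87,-0.12,-0.52,0.27,-0.27,60]

```text
time: 9.57
eef_pos: [0.4901, -0.0986, 1.2207]
orientation: [[0.118, 0.158, 0.98], [0.054, 0.985, -0.165], [-0.992, 0.072, 0.108]]
contact_force: [0.9, -0.2, -0.4]
gripper_width: 0.0655
grip_force: 0.0
```

>>> jog_arm:
  commands: [-0.09,0.8,0.06,-0.52,-0.1,-0.34,60,-0.09,0.8,0.06,-0.52,-0.1,-0.34,60,-0.09,0.8,0.06,-0.52,-0.1,-0.34,60,-0.09,0.8,0.06,-0.52,-0.1,-0.34,60,-0.09,0.8,0.06,-0.52,-0.1,-0.34,60]

```text
time: 9.98
eef_pos: [0.4767, 0.0214, 1.2295]
orientation: [[0.151, 0.303, 0.941], [-0.19, 0.943, -0.273], [-0.97, -0.138, 0.2]]
contact_force: [0.4, -0.4, 0.6]
gripper_width: 0.0655
grip_force: 0.0
```

>>> jog_arm:
  commands: [-0.28,0.9,0.19,-0.48,-0.47,-0.28,60,-0.28,0.9,0.19,-0.48,-0.47,-0.28,60,-0.28,0.9,0.19,-0.48,-0.47,-0.28,60,-0.28,0.9,0.19,-0.48,-0.47,-0.28,60,-0.28,0.9,0.19,-0.48,-0.47,-0.28,60]

```text
time: 10.4
eef_pos: [0.4349, 0.1564, 1.2577]
orientation: [[0.304, 0.453, 0.838], [-0.411, 0.856, -0.314], [-0.859, -0.249, 0.447]]
contact_force: [-0.7, 0.2, 1.0]
gripper_width: 0.0655
grip_force: 0.0
```

Run:
```python
from comp import *
from cell import bot; s=bot.read_state(); q=np.array(s['joints']); print(s['time'],np.round(q),np.round(s['eef_pos'],3),'want',np.round(Qs[59]))
o,q=plan(q,np.array(s['eef_pos']),np.array(s['orientation']),[w for w in W if w>59])
for r in o: print(*r)
```

```text
10.4 [ 33. -14. -60.  56.  77.  49.  48.] [0.435 0.156 1.258] want [ 30. -13. -59.  56.  78.  49.  48.]
64 [0.41, -0.08, -0.19] [-0.12, -0.05, -0.16] [44, -11, -69, 60, 88, 47, 39] [0.5, 0.14, 1.23] [0.8, -0.35, 0.48]
69 [0.91, -0.86, -0.68] [0.12, 0.37, -0.18] [46, -1, -69, 66, 93, 47, 37] [0.63, 0.02, 1.13] [0.84, -0.43, 0.33]
74 [0.72, -0.8, -0.95] [0.13, 0.4, -0.14] [46, 9, -66, 72, 97, 47, 34] [0.74, -0.1, 0.98] [0.85, -0.5, 0.15]
79 [0.43, -0.56, -0.94] [0.12, 0.35, -0.06] [47, 17, -63, 77, 100, 45, 31] [0.81, -0.19, 0.84] [0.85, -0.52, -0.0]
84 [0.23, -0.38, -0.94] [0.12, 0.31, -0.02] [48, 23, -60, 82, 102, 44, 28] [0.84, -0.25, 0.7] [0.84, -0.53, -0.15]
89 [0.08, -0.24, -0.93] [0.14, 0.3, 0.02] [49, 29, -58, 88, 105, 42, 26] [0.85, -0.28, 0.56] [0.81, -0.51, -0.29]
94 [-0.06, -0.1, -0.93] [0.17, 0.3, 0.05] [50, 35, -56, 93, 107, 40, 23] [0.84, -0.3, 0.42] [0.78, -0.46, -0.43]
99 [-0.49, 0.35, -0.58] [0.29, 0.29, 0.17] [55, 33, -59, 104, 101, 35, 23] [0.77, -0.24, 0.34] [0.74, -0.34, -0.57]
104 [-0.73, 0.56, -0.36] [0.36, 0.3, 0.24] [65, 27, -67, 117, 86, 26, 29] [0.66, -0.16, 0.28] [0.69, -0.17, -0.71]
109 [-0.72, 0.56, -0.35] [0.36, 0.3, 0.23] [76, 26, -80, 128, 70, 22, 40] [0.55, -0.08, 0.23] [0.59, 0.02, -0.8]
114 [0.12, 0.04, -0.54] [0.07, 0.06, 0.05] [60, 32, -62, 128, 95, 19, 18] [0.57, -0.07, 0.15] [0.57, 0.05, -0.82]
115 [0.06, -0.02, -0.13] [-0.0, 0.0, -0.0] [59, 36, -61, 128, 101, 21, 13] [0.58, -0.07, 0.13] [0.57, 0.05, -0.82]
```

>>> jog_arm:
  commands: [0.41,-0.08,-0.19,-0.12,-0.05,-0.16,60,0.41,-0.08,-0.19,-0.12,-0.05,-0.16,60,0.41,-0.08,-0.19,-0.12,-0.05,-0.16,60,0.41,-0.08,-0.19,-0.12,-0.05,-0.16,60,0.41,-0.08,-0.19,-0.12,-0.05,-0.16,60]

```text
time: 10.82
eef_pos: [0.4976, 0.1417, 1.2285]
orientation: [[0.289, 0.517, 0.805], [-0.474, 0.808, -0.349], [-0.831, -0.281, 0.479]]
contact_force: [0.5, -0.2, -0.3]
gripper_width: 0.0653
grip_force: 0.0
```

>>> jog_arm:
  commands: [0.91,-0.86,-0.68,0.12,0.37,-0.18,60,0.91,-0.86,-0.68,0.12,0.37,-0.18,60,0.91,-0.86,-0.68,0.12,0.37,-0.18,60,0.91,-0.86,-0.68,0.12,0.37,-0.18,60,0.91,-0.86,-0.68,0.12,0.37,-0.18,60]

```text
time: 11.23
eef_pos: [0.6301, 0.0145, 1.1286]
orientation: [[0.113, 0.531, 0.84], [-0.444, 0.783, -0.436], [-0.889, -0.324, 0.324]]
contact_force: [0.3, -0.3, -0.2]
gripper_width: 0.0652
grip_force: 0.0
```

>>> jog_arm:
  commands: [0.72,-0.8,-0.95,0.13,0.4,-0.14,60,0.72,-0.8,-0.95,0.13,0.4,-0.14,60,0.72,-0.8,-0.95,0.13,0.4,-0.14,60,0.72,-0.8,-0.95,0.13,0.4,-0.14,60,0.72,-0.8,-0.95,0.13,0.4,-0.14,60]

```text
time: 11.65
eef_pos: [0.7341, -0.1023, 0.99]
orientation: [[-0.071, 0.518, 0.852], [-0.393, 0.771, -0.501], [-0.917, -0.371, 0.149]]
contact_force: [0.1, -0.1, -0.2]
gripper_width: 0.0653
grip_force: 0.0
```

>>> jog_arm:
  commands: [0.43,-0.56,-0.94,0.12,0.35,-0.06,60,0.43,-0.56,-0.94,0.12,0.35,-0.06,60,0.43,-0.56,-0.94,0.12,0.35,-0.06,60,0.43,-0.56,-0.94,0.12,0.35,-0.06,60,0.43,-0.56,-0.94,0.12,0.35,-0.06,60]

```text
time: 12.07
eef_pos: [0.7978, -0.1854, 0.8494]
orientation: [[-0.219, 0.479, 0.85], [-0.342, 0.779, -0.526], [-0.914, -0.406, -0.007]]
contact_force: [0.9, -0.2, -0.2]
gripper_width: 0.0655
grip_force: 0.0
```

>>> jog_arm:
  commands: [0.23,-0.38,-0.94,0.12,0.31,-0.02,60,0.23,-0.38,-0.94,0.12,0.31,-0.02,60,0.23,-0.38,-0.94,0.12,0.31,-0.02,60,0.23,-0.38,-0.94,0.12,0.31,-0.02,60,0.23,-0.38,-0.94,0.12,0.31,-0.02,60]

```text
time: 12.48
eef_pos: [0.8321, -0.2416, 0.7087]
orientation: [[-0.343, 0.429, 0.836], [-0.293, 0.796, -0.529], [-0.892, -0.426, -0.147]]
contact_force: [0.0, -0.2, -0.1]
gripper_width: 0.0651
grip_force: 0.0
```

>>> jog_arm:
  commands: [0.08,-0.24,-0.93,0.14,0.3,0.02,60,0.08,-0.24,-0.93,0.14,0.3,0.02,60,0.08,-0.24,-0.93,0.14,0.3,0.02,60,0.08,-0.24,-0.93,0.14,0.3,0.02,60,0.08,-0.24,-0.93,0.14,0.3,0.02,60]

```text
time: 12.9
eef_pos: [0.8439, -0.2768, 0.5693]
orientation: [[-0.454, 0.366, 0.812], [-0.244, 0.826, -0.508], [-0.857, -0.429, -0.286]]
contact_force: [0.1, -0.3, 0.4]
gripper_width: 0.0652
grip_force: 0.0
```

>>> jog_arm:
  commands: [-0.06,-0.1,-0.93,0.17,0.3,0.05,60,-0.06,-0.1,-0.93,0.17,0.3,0.05,60,-0.06,-0.1,-0.93,0.17,0.3,0.05,60,-0.06,-0.1,-0.93,0.17,0.3,0.05,60,-0.06,-0.1,-0.93,0.17,0.3,0.05,60]

```text
time: 13.32
eef_pos: [0.8346, -0.2915, 0.4297]
orientation: [[-0.559, 0.292, 0.776], [-0.193, 0.864, -0.464], [-0.807, -0.409, -0.427]]
contact_force: [0.0, -1.0, -0.1]
gripper_width: 0.0653
grip_force: 0.0
```

Run:
```python
from comp import *; import ev
from h import Rt,tcp
from cell import bot; s=bot.read_state(); q=np.array(s['joints']); print(s['time'],np.round(q),np.round(s['eef_pos'],3),'want',np.round(Qs[94]))
o,q=plan(q,np.array(s['eef_pos']),np.array(s['orientation']),[w for w in W if w>94])
for r in o: print(*r)
R=Rt(35)
# downstream: carry planning
for nm,via in (('A',[]),):
    qq=q
    for n_,x,n in [('gr',tcp([.635,-.068,.05]),6),('stop',tcp([.62,.165,.05]),15),('stoplift',tcp([.62,.165,.07]),3),('out',tcp([.53,.165,.09]),5),('outm',tcp([.52,.0,.11]),8),('outb',tcp([.52,-.2,.13]),10),('crup',tcp([.43,-.289,.12]),5),('cr',tcp([.43,-.289,.055]),5),('crup',tcp([.43,-.289,.055],back=.08),5),('Bso',tcp([.648,-.184,.05],back=.11),12),('B',tcp([.648,-.184,.05]),5),('stop',tcp([.62,.165,.05]),20),('stoplift',tcp([.62,.165,.07]),3),('out',tcp([.53,.165,.09]),5),('binup',tcp([.44,.281,.11]),8),('bin',tcp([.428,.281,.06]),4)]:
        qs=track(qq,x,R,n); qq=qs[-1]; print(n_,round(min(marg(v) for v in qs),1),round(np.abs(np.diff(np.array(qs),axis=0)).max(),1),np.round(qq),round(1000*np.linalg.norm(full(qq)[0]-x),1))
```

```text
13.3167 [ 50.  33. -55.  94. 105.  40.  22.] [ 0.835 -0.292  0.43 ] want [ 49.  35. -55.  93. 107.  40.  23.]
99 [-0.44, 0.31, -0.62] [0.29, 0.29, 0.17] [54, 32, -58, 104, 100, 34, 22] [0.77, -0.25, 0.34] [0.74, -0.34, -0.57]
104 [-0.72, 0.56, -0.36] [0.36, 0.3, 0.24] [64, 26, -66, 117, 85, 25, 29] [0.66, -0.16, 0.28] [0.69, -0.17, -0.71]
109 [-0.73, 0.56, -0.35] [0.36, 0.3, 0.23] [76, 25, -79, 128, 69, 21, 41] [0.55, -0.08, 0.23] [0.59, 0.02, -0.8]
114 [0.12, 0.04, -0.54] [0.07, 0.06, 0.05] [59, 31, -61, 129, 94, 17, 17] [0.57, -0.07, 0.15] [0.57, 0.05, -0.82]
115 [0.07, -0.01, -0.13] [-0.0, 0.0, 0.0] [58, 35, -60, 128, 101, 20, 12] [0.58, -0.07, 0.13] [0.57, 0.05, -0.82]
gr 12.8 3.2 [ 51.  52. -56. 121. 118.  29.   4.] 0.0
stop 16.8 1.9 [ 26.  57. -62. 121. 115.  51. -13.] 0.0
stoplift 18.9 1.0 [ 26.  55. -64. 121. 112.  51. -11.] 0.0
out 8.4 2.2 [ 28.  50. -68. 131. 112.  54. -20.] 0.0
outm 3.7 3.5 [ 55.  43. -69. 136. 115.  36.  -6.] 0.0
outb 0.1 8.0 [ 69.  30. -49. 129.  95.   9.  32.] 31.4
crup 0.1 16.5 [101.  45. -69. 129.  67.  15.  81.] 0.2
cr 0.1 16.5 [ 91.  45. -55. 130. 101.   9.  48.] 13.6
crup 0.1 13.9 [110.  47. -73. 132.  65.  17.  87.] 0.1
Bso 0.1 4.1 [ 65.  35. -52. 122.  72.  10.  52.] 0.1
B 0.1 14.4 [ 55.  48. -46. 115. 110.  14.  18.] 0.0
stop 8.5 2.4 [ 26.  57. -62. 121. 115.  51. -13.] 0.0
stoplift 18.9 1.0 [ 26.  55. -64. 121. 112.  51. -11.] 0.0
out 8.4 2.2 [ 28.  50. -68. 131. 112.  54. -20.] 0.0
binup 6.9 2.6 [  9.  49. -73. 132. 103.  67. -33.] 0.0
bin 5.8 1.8 [  4.  55. -67. 134. 110.  70. -40.] 0.0
```

>>> jog_arm:
  commands: [-0.44,0.31,-0.62,0.29,0.29,0.17,60,-0.44,0.31,-0.62,0.29,0.29,0.17,60,-0.44,0.31,-0.62,0.29,0.29,0.17,60,-0.44,0.31,-0.62,0.29,0.29,0.17,60,-0.44,0.31,-0.62,0.29,0.29,0.17,60]

```text
time: 13.73
eef_pos: [0.768, -0.2445, 0.3372]
orientation: [[-0.645, 0.179, 0.743], [-0.138, 0.929, -0.343], [-0.751, -0.324, -0.575]]
contact_force: [0.4, 0.4, 0.2]
gripper_width: 0.0651
grip_force: 0.0
```

>>> jog_arm:
  commands: [-0.72,0.56,-0.36,0.36,0.3,0.24,60,-0.72,0.56,-0.36,0.36,0.3,0.24,60,-0.72,0.56,-0.36,0.36,0.3,0.24,60,-0.72,0.56,-0.36,0.36,0.3,0.24,60,-0.72,0.56,-0.36,0.36,0.3,0.24,60]

```text
time: 14.15
eef_pos: [0.6595, -0.1602, 0.284]
orientation: [[-0.727, 0.044, 0.686], [-0.098, 0.981, -0.167], [-0.68, -0.188, -0.709]]
contact_force: [-0.3, 0.1, -0.1]
gripper_width: 0.0653
grip_force: 0.0
```

>>> jog_arm:
  commands: [-0.73,0.56,-0.35,0.36,0.3,0.23,60,-0.73,0.56,-0.35,0.36,0.3,0.23,60,-0.73,0.56,-0.35,0.36,0.3,0.23,60,-0.73,0.56,-0.35,0.36,0.3,0.23,60,-0.73,0.56,-0.35,0.36,0.3,0.23,60]

```text
time: 14.57
eef_pos: [0.55, -0.0763, 0.232]
orientation: [[-0.801, -0.07, 0.594], [-0.075, 0.997, 0.016], [-0.593, -0.032, -0.804]]
contact_force: [0.6, -0.8, -0.8]
gripper_width: 0.0652
grip_force: 0.0
```

>>> jog_arm:
  commands: [0.12,0.04,-0.54,0.07,0.06,0.05,60,0.12,0.04,-0.54,0.07,0.06,0.05,60,0.12,0.04,-0.54,0.07,0.06,0.05,60,0.12,0.04,-0.54,0.07,0.06,0.05,60,0.12,0.04,-0.54,0.07,0.06,0.05,60]

```text
time: 14.98
eef_pos: [0.5692, -0.0712, 0.1506]
orientation: [[-0.815, -0.091, 0.573], [-0.075, 0.996, 0.052], [-0.575, -0.001, -0.818]]
contact_force: [0.1, -0.6, -0.3]
gripper_width: 0.0657
grip_force: 0.0
```

Run:
```python
from h import *; import fast
s=bot.read_state(); q=np.array(s['joints']); print(s['time'],np.round(q),np.round(s['eef_pos'],4))
im=grab('wrist','w3.png'); C=cam('wrist')
hsv=cv2.cvtColor(im,cv2.COLOR_RGB2HSV); m=cv2.inRange(hsv,(6,150,80),(18,255,255)); k,l,st,ce=cv2.connectedComponentsWithStats(m)
for i in range(1,k):
  if st[i,4]>300: print(st[i],np.round(ce[i]),ST(ray(C,ce[i][::-1],.05)))
for r in spot_point('wrist','roller_a')[:3]: print(np.round(r['pixel']),r['conf'],ray(C,r['pixel'],.05),ST(ray(C,r['pixel'],.05)))
f=tcp([.635,-.068,.05],dy=.005); go(f)
```

```text
14.9833 [ 59.  30. -59. 129.  94.  16.  17.] [ 0.5692 -0.0712  0.1506]
[ 228  120   51   62 2322] [254. 152.] [-0.0569 -0.0605  0.05  ]
[  76  124   70   65 2933] [112. 158.] [-0.0515 -0.1782  0.05  ]
[ 238  191   38   45 1147] [257. 216.] [ 0.0366 -0.0578  0.05  ]
[ 119  192   49   50 1473] [145. 219.] [ 0.042  -0.1804  0.05  ]
[421 263  25  29 375] [433. 278.] [0.217  0.2184 0.05  ]
[443 264  22  28 306] [453. 278.] [0.2167 0.2496 0.05  ]
[484 266  26  28 333] [496. 280.] [0.2254 0.3234 0.05  ]
[186. 253.] 0.87 [ 0.62889682 -0.0681891   0.05      ] [-0.0138 -0.0617  0.05  ]
[189. 134.] 0.67 [ 0.64395879 -0.18037862  0.05      ] [-0.0091 -0.1748  0.05  ]
shift [ 2.43  0.27 -3.64] turn [-0.02 -0.01  0.01]
```

View pics/w3.png

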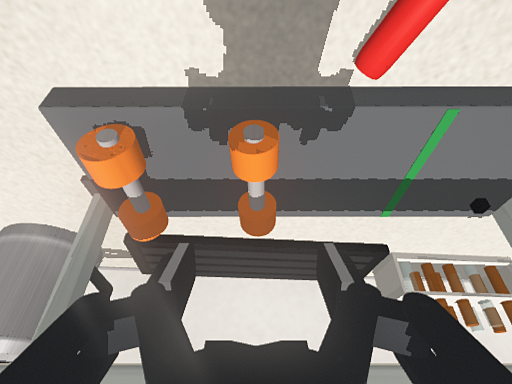

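>>> jog_arm:
  commands: [0.5,0.11,-0.73,0,0,0,60,0.5,0.11,-0.73,0,0,0,60,0.5,0.11,-0.73,0,0,0,60,0.5,0.11,-0.73,0,0,0,60,0.48,0.11,-0.72,0,0,0,60]

```text
time: 15.5
eef_pos: [0.6446, -0.0547, 0.0419]
orientation: [[-0.814, -0.09, 0.573], [-0.073, 0.996, 0.052], [-0.576, 0.0, -0.818]]
contact_force: [1.3, 0.1, 0.1]
gripper_width: 0.0652
grip_force: 0.0
```

>>> jog_arm:
  commands: [0,0,0,0,0,0,100,0,0,0,0,0,0,100,0,0,0,0,0,0,100,0,0,0,0,0,0,100,0,0,0,0,0,0,100]

```text
time: 15.92
eef_pos: [0.6439, -0.0553, 0.0443]
orientation: [[-0.813, -0.09, 0.575], [-0.075, 0.996, 0.05], [-0.577, -0.002, -0.817]]
contact_force: [-0.1, 0.0, 0.6]
gripper_width: 0.0518
grip_force: 0.0
```

Run:
```python
from h import *
s=bot.read_state(); print(s['time'],np.round(s['joints']),np.round(s['eef_pos'],4),np.round(s['contact_force'],1),s['gripper_width'])
im=grab('wrist','w4.png'); im=grab('scene','s4.png'); cv2.imwrite('pics/both4.png',np.hstack([cv2.imread('pics/w4.png')[:,100:420],cv2.resize(cv2.imread('pics/s4.png')[130:330,120:330],None,fx=1.92,fy=1.92)[:384]]))
go(tcp([.637,-.066,.05],dy=.012))
```

```text
15.9167 [ 49.  51. -55. 121. 118.  30.   1.] [ 0.6439 -0.0553  0.0443] [-0.1  0.   0.6] 0.05178437312548314
shift [-0.04  0.06 -0.12] turn [0.02 0.05 0.02]
```

View pics/both4.png

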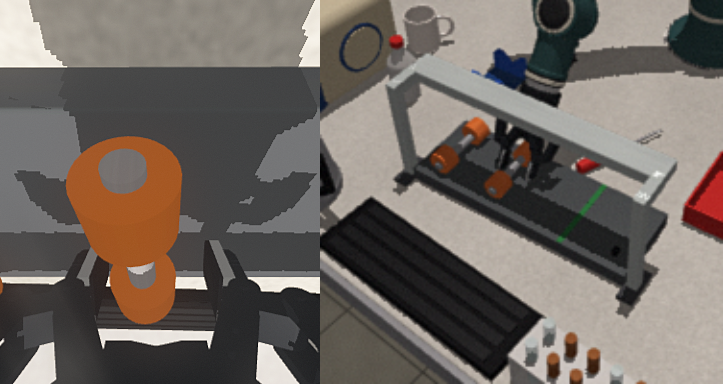

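Fingers straddle the bare shaft (wrist shaft end at about (123,170) in the crop; the scene view agrees). I'll push in 45 mm steps and watch force and tyre height.

```bash
cat > obs.py <<'E'
from h import *; import sys
s=bot.read_state(); im=grab('wrist'); C=cam('wrist'); f,cx,cy,e,R=C
hsv=cv2.cvtColor(im,cv2.COLOR_RGB2HSV); m=cv2.inRange(hsv,(4,140,60),(20,255,255)); m[:,:60]=0
k,l,st,ce=cv2.connectedComponentsWithStats(m); o=[(int(st[i,4]),st[i,:4].tolist(),np.round(ce[i]).tolist()) for i in range(1,k) if st[i,4]>1500]
print(round(s['time'],2),'ST tcp',ST(s['eef_pos']),'F_ey',round(float(np.array(s['contact_force'])@EY),2),'Fz',round(s['contact_force'][2],2),o, 'roller spot',[ST(ray(C,r['pixel'],.05)) for r in spot_point('wrist','roller_a')[:1]])
E
python3 obs.py
```

```text
16.02 ST tcp [ 0.0024 -0.0502  0.0439] F_ey 0.63 Fz 0.23 [(13030, [165, 137, 117, 188], [231.0, 224.0]), (2118, [60, 249, 43, 80], [76.0, 285.0])] roller spot [array([-0.0095, -0.0601,  0.05  ])]
```

>>> jog_arm:
  commands: [-0.03,0.3,-0.02,0,0,0,100,-0.03,0.3,-0.02,0,0,0,100,-0.03,0.3,-0.02,0,0,0,100,-0.03,0.3,-0.02,0,0,0,100,-0.03,0.3,-0.02,0,0,0,100]

```text
time: 16.53
eef_pos: [0.6389, -0.0076, 0.0393]
orientation: [[-0.814, -0.092, 0.573], [-0.075, 0.996, 0.053], [-0.576, 0.001, -0.818]]
contact_force: [0.2, 0.3, 0.5]
gripper_width: 0.0518
grip_force: 0.0
```

```bash
python3 obs.py
```

```text
16.53 ST tcp [ 0.0018 -0.0023  0.0393] F_ey 0.26 Fz 0.46 [(13606, [138, 144, 125, 189], [211.0, 231.0])] roller spot [array([-0.0142, -0.018 ,  0.05  ])]
```

>>> jog_arm:
  commands: [-0.03,0.3,0,0,0,0,100,-0.03,0.3,0,0,0,0,100,-0.03,0.3,0,0,0,0,100,-0.03,0.3,0,0,0,0,100,-0.03,0.3,0,0,0,0,100]

```text
time: 17.05
eef_pos: [0.6346, 0.0366, 0.0396]
orientation: [[-0.814, -0.091, 0.573], [-0.074, 0.996, 0.052], [-0.576, -0.0, -0.818]]
contact_force: [-0.3, -0.4, 0.4]
gripper_width: 0.0517
grip_force: 0.5
```

```bash
python3 obs.py
```

```text
17.05 ST tcp [0.0016 0.0421 0.0396] F_ey -0.33 Fz 0.44 [(13828, [135, 141, 127, 191], [208.0, 229.0])] roller spot [array([-0.0132,  0.0259,  0.05  ])]
```

>>> jog_arm:
  commands: [-0.03,0.3,0,0,0,0,100,-0.03,0.3,0,0,0,0,100,-0.03,0.3,0,0,0,0,100,-0.03,0.3,0,0,0,0,100,-0.03,0.3,0,0,0,0,100]

```text
time: 17.57
eef_pos: [0.6302, 0.0813, 0.0396]
orientation: [[-0.814, -0.09, 0.574], [-0.074, 0.996, 0.052], [-0.576, -0.0, -0.818]]
contact_force: [-0.6, -0.2, 0.1]
gripper_width: 0.0522
grip_force: 0.0
```

```bash
python3 obs.py; python3 -c "
from h import *; print(bot.read_state()['joints'].round(), bot.read_state()['eef_pos'])"
```

```text
17.57 ST tcp [0.0014 0.087  0.0396] F_ey -0.13 Fz 0.1 [(14016, [136, 139, 127, 193], [210.0, 227.0])] roller spot [array([-0.0125,  0.0721,  0.05  ])]
[ 35.  54. -60. 123. 118.  44. -10.] [0.62985866 0.0831349  0.03974785]
```

```bash
sed -i "s/im=grab('wrist');/im=grab('wrist',(sys.argv+['x'])[1]+'.png');/" obs.py; python3 obs.py a0
```

```text
17.67 ST tcp [0.0012 0.0889 0.0397] F_ey -0.81 Fz -0.64 [(13999, [163, 139, 123, 192], [231.0, 228.0])] roller spot [array([-0.0137,  0.0778,  0.05  ])]
```

>>> jog_arm:
  commands: [-0.03,0.3,0,0,0,0,100,-0.03,0.3,0,0,0,0,100,-0.03,0.3,0,0,0,0,100,-0.03,0.3,0,0,0,0,100,-0.03,0.3,0,0,0,0,100]

```text
time: 18.18
eef_pos: [0.6257, 0.1265, 0.0396]
orientation: [[-0.814, -0.091, 0.574], [-0.074, 0.996, 0.052], [-0.576, -0.0, -0.818]]
contact_force: [-0.2, -0.0, -0.2]
gripper_width: 0.0517
grip_force: 0.0
```

```bash
python3 obs.py a1
```

```text
18.18 ST tcp [0.001  0.1324 0.0396] F_ey 0.0 Fz -0.15 [(14210, [135, 137, 128, 194], [210.0, 226.0])] roller spot [array([-0.0156,  0.1176,  0.05  ])]
```

>>> jog_arm:
  commands: [-0.03,0.3,0,0,0,0,100,-0.03,0.3,0,0,0,0,100,-0.03,0.3,0,0,0,0,100,-0.03,0.3,0,0,0,0,100,-0.03,0.3,0,0,0,0,100]

```text
time: 18.7
eef_pos: [0.6212, 0.1715, 0.0395]
orientation: [[-0.814, -0.091, 0.573], [-0.074, 0.996, 0.052], [-0.576, -0.0, -0.818]]
contact_force: [0.1, -0.6, 0.3]
gripper_width: 0.0518
grip_force: 0.0
```

```bash
python3 obs.py a2
python3 - <<'E'
import cv2,numpy as np
cv2.imwrite('pics/m1.png',np.hstack([cv2.imread(f'pics/{n}.png')[120:350,90:320] for n in('a0','a1','a2')]))
E
```

```text
18.7 ST tcp [0.0007 0.1776 0.0395] F_ey -0.57 Fz 0.31 [(14416, [134, 135, 129, 196], [209.0, 224.0])] roller spot [array([-0.0167,  0.1625,  0.05  ])]
```

View pics/m1.png

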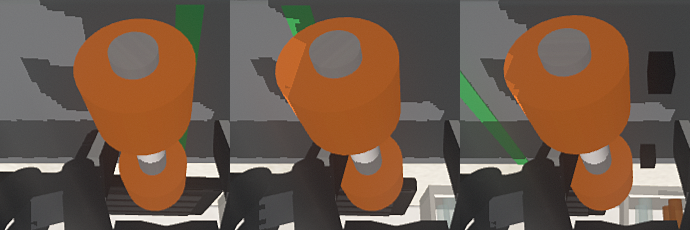

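The three frames show a round tyre with constant size and a steady position. The force stayed under 1 N, so this first roller runs true. I'll grasp it at the stop.

>>> jog_arm:
  commands: [0.02,-0.2,0,0,0,0,100,0.02,-0.2,0,0,0,0,100,0.02,-0.2,0,0,0,0,100,0,0,0,0,0,0,160,0,0,0,0,0,0,255]
  newtons: 70

```text
time: 19.22
eef_pos: [0.6234, 0.1509, 0.0395]
orientation: [[-0.814, -0.089, 0.574], [-0.073, 0.996, 0.051], [-0.576, -0.001, -0.818]]
contact_force: [0.3, -0.5, 0.5]
gripper_width: 0.0284
grip_force: 0.0
```

>>> jog_arm:
  commands: [0,0,0,0,0,0,255,0,0,0,0,0,0,255,0,0,0,0,0,0,255,0,0,0,0,0,0,255,0,0,0,0,0,0,255]

```text
time: 19.63
eef_pos: [0.6232, 0.1521, 0.0398]
orientation: [[-0.814, -0.09, 0.574], [-0.074, 0.996, 0.051], [-0.576, -0.001, -0.817]]
contact_force: [-2.4, -3.1, 5.1]
gripper_width: 0.0134
grip_force: 68.5
```

```bash
python3 obs.py a3
cat > carry.py <<'E'
from fast import *; import itertools
from h import Rt,tcp,bot
def go_path(q,pts,R,verbose=True):
    m=99;L=[]
    for x,n in pts:
        qs=track(q,np.array(x),R,n,3); ql=q; q=qs[-1]; mm=min(marg(v) for v in qs); st=np.abs(np.diff(np.array([ql]+qs),axis=0)).max(); er=np.linalg.norm(full(q)[0]-x)*1000
        m=min(m,mm-20*(er>1)-max(0,st-8)); L.append((np.round(x,3).tolist(),n,round(mm,1),round(st,1),np.round(q).astype(int).tolist(),round(er,1)))
    return m,L,q
E
cat > c1.py <<'E'
from carry import *
s=bot.read_state(); q=np.array(s['joints']); R=Rt(35); x0=np.array(s['eef_pos']); c=tcp([.43,-.289,.055])
rng=np.random.default_rng(0); best=(-99,)
for it in range(150):
    lift=x0+[-.0,0,.03+.02*rng.random()]; a=[rng.uniform(.52,.6),rng.uniform(.0,.1),rng.uniform(.08,.15)]; b=[rng.uniform(.5,.6),rng.uniform(-.32,-.15),rng.uniform(.08,.16)]
    pts=[(lift,3),(a,8),(b,10),(c+[0,0,.05],8),(c,4)]
    m,L,_=go_path(q,pts,R)
    if m>best[0]: best=(m,L)
print(best[0]); [print(l) for l in best[1]]
E
python3 c1.py
```

```text
19.63 ST tcp [0.001  0.1582 0.0398] F_ey -2.87 Fz 5.06 [(11466, [191, 134, 125, 139], [254.0, 206.0])] roller spot [array([-0.0179,  0.1568,  0.05  ])]
3.593322331163156
([0.623, 0.152, 0.079], 3, np.float64(17.8), np.float64(2.3), [28, 51, -64, 122, 109, 48, -10], np.float64(0.0))
([0.599, 0.018, 0.147], 8, np.float64(13.8), np.float64(3.3), [51, 39, -69, 126, 98, 33, 8], np.float64(0.0))
([0.58, -0.238, 0.145], 10, np.float64(12.4), np.float64(6.8), [81, 46, -70, 119, 74, 23, 61], np.float64(0.0))
([0.437, -0.288, 0.095], 8, np.float64(8.2), np.float64(2.6), [101, 48, -69, 130, 77, 17, 72], np.float64(0.0))
([0.437, -0.288, 0.045], 4, np.float64(3.6), np.float64(7.4), [96, 52, -62, 130, 100, 14, 52], np.float64(0.1))
```

```bash
cat > c1.py <<'E'
from carry import *; from h import ST
s=bot.read_state(); q=np.array(s['joints']); R=Rt(35); x0=np.array(s['eef_pos']); c=tcp([.43,-.289,.055])
rng=np.random.default_rng(1); best=(-99,); con=lambda p: ST(p)[0]+.7*p[2]
print('now',con(x0)); lift=x0+R[:,2]*-.045
t=0
while t<150:
    a=[rng.uniform(.52,.6),rng.uniform(.0,.12),rng.uniform(.1,.15)]; b=[rng.uniform(.48,.6),rng.uniform(-.32,-.1),rng.uniform(.11,.17)]; d=c+[rng.uniform(0,.03),0,rng.uniform(.05,.08)]
    if con(a)>.025 or con(b)>.025: continue
    t+=1
    m,L,_=go_path(q,[(lift,3),(a,7),(b,10),(d,8),(c,6)],R)
    if m>best[0]: best=(m,L)
print(best[0]); [print(l) for l in best[1]]
E
python3 c1.py
```

```text
now 0.028701077133086995
4.436242880114264
([0.598, 0.15, 0.077], 3, np.float64(14.8), np.float64(1.8), [29, 51, -65, 125, 111, 49, -13], np.float64(0.0))
([0.531, 0.071, 0.141], 7, np.float64(5.9), np.float64(3.3), [47, 38, -74, 134, 103, 39, -6], np.float64(0.0))
([0.503, -0.119, 0.168], 10, np.float64(4.4), np.float64(7.4), [82, 31, -75, 133, 83, 17, 36], np.float64(0.1))
([0.458, -0.288, 0.121], 8, np.float64(6.4), np.float64(5.1), [101, 50, -75, 127, 72, 22, 75], np.float64(0.0))
([0.437, -0.288, 0.045], 6, np.float64(5.5), np.float64(6.4), [96, 53, -63, 130, 100, 15, 53], np.float64(0.0))
```

>>> jog_arm:
  commands: [-0.17,-0.01,0.25,0,0,0,255,-0.17,-0.01,0.25,0,0,0,255,-0.17,-0.01,0.25,0,0,0,255,-0.17,-0.01,0.25,0,0,0,255,-0.17,-0.01,0.25,0,0,0,255]

```text
time: 20.15
eef_pos: [0.5966, 0.1511, 0.0776]
orientation: [[-0.814, -0.091, 0.573], [-0.075, 0.996, 0.052], [-0.575, -0.0, -0.818]]
contact_force: [0.9, 0.8, -3.5]
gripper_width: 0.0136
grip_force: 68.5
```

>>> jog_arm:
  commands: [-0.45,-0.53,0.43,0,0,0,255,-0.45,-0.53,0.43,0,0,0,255,-0.45,-0.53,0.43,0,0,0,255,-0.45,-0.53,0.43,0,0,0,255,-0.45,-0.53,0.43,0,0,0,255]

```text
time: 20.57
eef_pos: [0.5286, 0.0712, 0.1421]
orientation: [[-0.814, -0.092, 0.573], [-0.076, 0.996, 0.052], [-0.575, -0.001, -0.818]]
contact_force: [0.9, -1.5, -3.9]
gripper_width: 0.014
grip_force: 68.9
```

>>> jog_arm:
  commands: [-0.09,-0.63,0.09,0,0,0,255,-0.09,-0.63,0.09,0,0,0,255,-0.09,-0.63,0.09,0,0,0,255,-0.09,-0.63,0.09,0,0,0,255,-0.09,-0.63,0.09,0,0,0,255]

```text
time: 20.98
eef_pos: [0.5156, -0.0238, 0.1554]
orientation: [[-0.814, -0.091, 0.573], [-0.076, 0.996, 0.051], [-0.576, -0.002, -0.818]]
contact_force: [-0.2, 0.7, -4.2]
gripper_width: 0.0138
grip_force: 69.1
```

>>> jog_arm:
  commands: [-0.09,-0.63,0.09,0,0,0,255,-0.09,-0.63,0.09,0,0,0,255,-0.09,-0.63,0.09,0,0,0,255,-0.09,-0.63,0.09,0,0,0,255,-0.09,-0.63,0.09,0,0,0,255]

```text
time: 21.4
eef_pos: [0.5021, -0.1184, 0.1689]
orientation: [[-0.814, -0.091, 0.573], [-0.077, 0.996, 0.05], [-0.575, -0.004, -0.818]]
contact_force: [0.4, -0.5, -4.7]
gripper_width: 0.0139
grip_force: 69.1
```

```bash
python3 obs.py b0
python3 - <<'E'
from carry import *; from h import *
s=bot.read_state(); q=np.array(s['joints']); x=np.array(s['eef_pos']); print(np.round(q),x); R=Rt(35)
c=tcp([.43,-.289,.055]); d=c+[.02,0,.075]
m,L,_=go_path(q,[(d,10),(c,8)],R); [print(l) for l in L]; go(d); print((c-d)/.03)
im=cv2.imread('pics/b0.png'); 
for r in spot_point('wrist','cradle_seat')[:2]+spot_point('wrist','cradle')[:2]: C=cam('wrist'); print(r, ray(C,r['pixel'],.055),ray(C,r['pixel'],0))
E
```

```text
21.4 ST tcp [-0.1446 -0.1     0.1689] F_ey -0.48 Fz -4.67 [(13397, [159, 135, 158, 138], [244.0, 207.0])] roller spot [array([-0.0078, -0.1846,  0.05  ])]
[ 82.  31. -74. 134.  84.  16.  35.] [ 0.50223829 -0.12148523  0.16861152]
([0.457, -0.288, 0.12], 10, np.float64(6.2), np.float64(4.2), [101, 50, -74, 127, 72, 22, 75], np.float64(0.0))
([0.437, -0.288, 0.045], 8, np.float64(5.3), np.float64(4.8), [96, 53, -63, 130, 100, 15, 53], np.float64(0.0))
shift [-1.51 -5.56 -1.61] turn [0.04 0.02 0.09]
[-0.66666667  0.         -2.5       ]
```

View pics/b0.png

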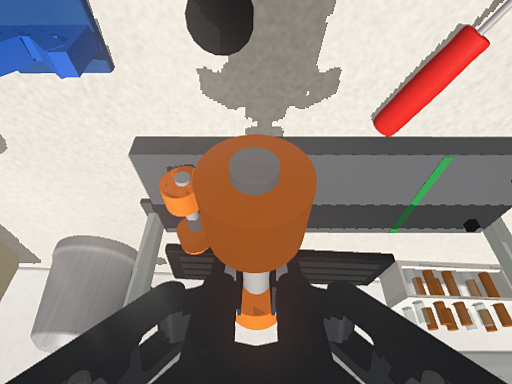

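The roller hangs in the grip (near shaft end at about (254,170)), the other roller is in the background, and the cradle is at top left. Working out the in-hand offset, then moving to the cradle.

Run:
```python
from h import *
from scipy.optimize import least_squares
s=bot.read_state(); C=cam('wrist'); x=np.array(s['eef_pos']); R=np.array(s['orientation'])
# shaft direction in plane perpendicular to tool y: angle unknown ~horizontal
xa=np.cross(R[:,1],[0,0,1]); xa=xa/np.linalg.norm(xa)
for sb in (.010,.012,.015):
    r=least_squares(lambda v: proj(C,x-R[:,2]*sb+xa*v[0]+R[:,1]*v[1])-np.array([170,254]),[-.06,0]).x
    print('s',sb,'end t',r,'centre offset along x',r[0]+.067,'xa',xa)
    for t in(-.067,-.03,.03): print(np.round(proj(C,x-R[:,2]*sb+xa*(t+r[0]+.067))),end=' ')
```

```text
s 0.01 end t [-0.07301473 -0.00073763] centre offset along x -0.006014726326368111 xa [ 0.99595958  0.08980264 -0.        ]
[170. 256.] [228. 256.] [280. 256.] s 0.012 end t [-0.07367825 -0.00072199] centre offset along x -0.006678251152635539 xa [ 0.99595958  0.08980264 -0.        ]
[170. 256.] [230. 256.] [282. 256.] s 0.015 end t [-0.07467354 -0.00069853] centre offset along x -0.007673538392034843 xa [ 0.99595958  0.08980264 -0.        ]
[170. 256.] [231. 256.] [284. 256.]
```

>>> jog_arm:
  commands: [-0.15,-0.56,-0.16,0,0,0.01,255,-0.15,-0.56,-0.16,0,0,0.01,255,-0.15,-0.56,-0.16,0,0,0.01,255,-0.15,-0.56,-0.16,0,0,0.01,255,-0.15,-0.56,-0.16,0,0,0.01,255]

```text
time: 22.02
eef_pos: [0.4804, -0.2008, 0.1444]
orientation: [[-0.814, -0.098, 0.572], [-0.081, 0.995, 0.055], [-0.575, -0.002, -0.818]]
contact_force: [0.4, 0.6, -4.1]
gripper_width: 0.0136
grip_force: 69.2
```

>>> jog_arm:
  commands: [-0.15,-0.56,-0.16,0,0,0.01,255,-0.15,-0.56,-0.16,0,0,0.01,255,-0.15,-0.56,-0.16,0,0,0.01,255,-0.15,-0.56,-0.16,0,0,0.01,255,-0.15,-0.56,-0.16,0,0,0.01,255]

```text
time: 22.43
eef_pos: [0.458, -0.2852, 0.1203]
orientation: [[-0.814, -0.102, 0.572], [-0.084, 0.995, 0.058], [-0.575, -0.001, -0.818]]
contact_force: [0.9, -0.7, -3.9]
gripper_width: 0.0136
grip_force: 69.2
```

Run:
```python
from h import *
s=bot.read_state(); print(s['time'],np.round(s['joints']),np.round(s['eef_pos'],4)); x=np.array(s['eef_pos'])
grab('wrist','c0w.png'); grab('top','c0t.png'); 
C=cam('wrist')
for t in('cradle_seat','cradle'):
  for r in spot_point('wrist',t)[:2]: print(t,r,ray(C,r['pixel'],.055 if t!='cradle' else 0))
print(proj(cam('wrist'),[.43,-.289,.055]))
a=cv2.imread('pics/c0w.png'); b=cv2.resize(cv2.imread('pics/c0t.png')[170:266,290:386],(384,384),interpolation=2)
cv2.imwrite('pics/c0.png',np.hstack([a[:,:400],b]))
```

```text
22.4333 [101.  50. -74. 128.  73.  22.  75.] [ 0.458  -0.2852  0.1203]
cradle_seat {'pixel': [133.7, 255.7], 'conf': 0.72} [ 0.42638717 -0.29098561  0.055     ]
cradle_seat {'pixel': [193.2, 118.8], 'conf': 0.3} [ 0.49541891 -0.39059077  0.055     ]
cradle {'pixel': [81.5, 253.5], 'conf': 0.76} [ 0.42552702 -0.29262327  0.        ]
[135.53834841 253.60154659]
```

View pics/c0.png

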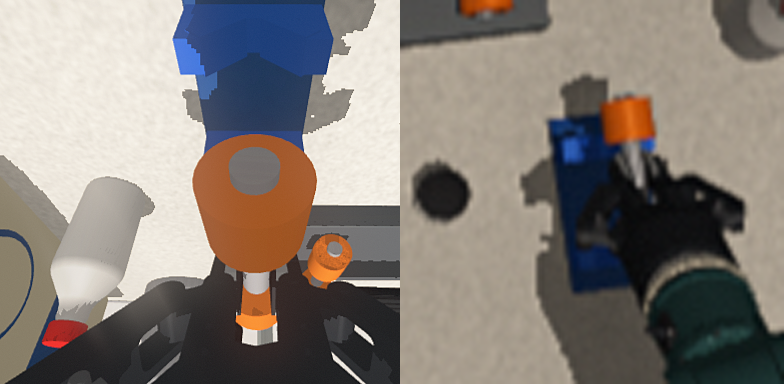

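Run:
```python
from h import *
T=cam('top')
im=cv2.imread('pics/c0t.png'); hsv=cv2.cvtColor(im,cv2.COLOR_BGR2HSV); m=cv2.inRange(hsv,(6,150,80),(18,255,255)); k,l,st,ce=cv2.connectedComponentsWithStats(m)
for i in range(1,k):
  if st[i,4]>40: print(st[i],ce[i])
x=np.array([.458,-.2852,.1203]); R=np.array(bot.read_state()['orientation']); c=x-R[:,2]*.012-EX*.0067
for t in(.03,.062): print('exp tyre edge top',proj(T,c+EX*t+[0,0,.02]))
print('exp tyre centre top surf',proj(T,c+EX*.046+[0,0,.017]))
# base outline check with the first top picture: cradle rect pixel rows/cols for hypothetical centre
for cx_ in(.425,.432,.439):
    o=np.array([cx_,-.2895,0]); a=np.radians(5.8); ex=np.array([np.cos(a),np.sin(a),0]);ey=np.array([-np.sin(a),np.cos(a),0])
    print(cx_,[np.round(proj(T,o+ex*sx*.075+ey*sy*.04+[0,0,.01]),1).tolist() for sx,sy in((1,1),(1,-1),(-1,-1),(-1,1))],[np.round(proj(T,o+ex*sx*.055+[0,0,.03]),1).tolist() for sx in(1,-1)])
```

```text
[305 162  13  12 134] [310.89552239 167.42537313]
[340 194  14  12 125] [346.312 199.656]
[ 90 216  21  27 455] [100.28791209 228.70549451]
exp tyre edge top [203.69933445 347.48748272]
exp tyre edge top [193.52911106 346.05058245]
exp tyre centre top surf [198.68706876 346.57941505]
0.425 [[200.7, 326.9], [197.8, 350.1], [241.5, 356.7], [244.6, 333.3]] [[204.6, 340.4], [237.2, 345.3]]
0.432 [[198.7, 326.9], [195.8, 350.0], [239.5, 356.6], [242.5, 333.2]] [[202.6, 340.3], [235.1, 345.2]]
0.439 [[196.7, 326.8], [193.7, 349.9], [237.4, 356.5], [240.4, 333.1]] [[200.5, 340.2], [233.0, 345.1]]
```

>>> jog_arm:
  commands: [-0.08,-0.02,-0.3,0,0,0,255,-0.08,-0.02,-0.3,0,0,0,255,-0.08,-0.02,-0.3,0,0,0,255,-0.08,-0.02,-0.3,0,0,0,255,-0.08,0,-0.3,0,0,0,255]

```text
time: 23.05
eef_pos: [0.4466, -0.2864, 0.0757]
orientation: [[-0.813, -0.102, 0.573], [-0.084, 0.995, 0.058], [-0.576, -0.001, -0.818]]
contact_force: [-0.1, 0.4, -3.9]
gripper_width: 0.014
grip_force: 69.2
```

>>> jog_arm:
  commands: [0,0,-0.25,0,0,0,255,0,0,-0.25,0,0,0,255,0,0,-0.2,0,0,0,255,0,0,-0.15,0,0,0,255,0,0,-0.1,0,0,0,255]

```text
time: 23.47
eef_pos: [0.4467, -0.2863, 0.0472]
orientation: [[-0.813, -0.102, 0.573], [-0.084, 0.995, 0.058], [-0.576, -0.001, -0.818]]
contact_force: [0.7, 0.9, -4.5]
gripper_width: 0.0139
grip_force: 69.2
```

Run:
```python
from h import *
s=bot.read_state(); print(s['time'],np.round(s['joints']),np.round(s['eef_pos'],4),np.round(s['contact_force'],1))
R=np.array(s['orientation']); print('roller centre est',np.array(s['eef_pos'])-R[:,2]*.012-EX*.0067, 'yaw',np.degrees(np.arctan2(-R[0,1],R[1,1])))
grab('wrist','d0w.png'); grab('scene','d0s.png')
cv2.imwrite('pics/d0.png',np.hstack([cv2.imread('pics/d0w.png')[:,100:420],cv2.resize(cv2.imread('pics/d0s.png')[120:216,160:256],(384,384),interpolation=2)]))
```

```text
23.4667 [ 95.  53. -63. 129.  99.  15.  54.] [ 0.4467 -0.2863  0.0472] [ 0.7  0.9 -4.5]
roller centre est [ 0.43317518 -0.28764604  0.05705902] yaw 5.8782386742638915
```

View pics/d0.png

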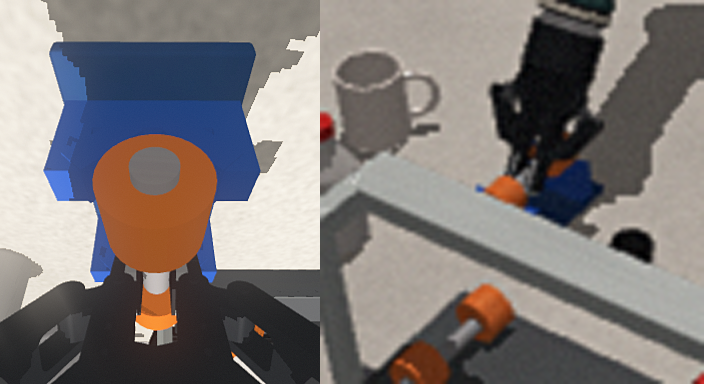

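The wrist view shows the tyre centred over the near V (shaft at col 154, block centre 152). Lowering the last 3 mm and releasing, then backing out along the tool axis.

>>> jog_arm:
  commands: [0,-0.02,-0.05,0,0,0,255,0,0,-0.05,0,0,0,255,0,0,0,0,0,0,255,0,0,0,0,0,0,200,0,0,0,0,0,0,130]

```text
time: 23.98
eef_pos: [0.4467, -0.2888, 0.0446]
orientation: [[-0.813, -0.099, 0.574], [-0.082, 0.995, 0.057], [-0.577, -0.001, -0.817]]
contact_force: [-0.2, 0.4, 0.6]
gripper_width: 0.0296
grip_force: 0.0
```

>>> jog_arm:
  commands: [0,0,0,0,0,0,80,0,0,0,0,0,0,80,0,0,0,0,0,0,80,-0.1,0,0.15,0,0,0,80,-0.19,-0.02,0.27,0,0,0,80]

```text
time: 24.4
eef_pos: [0.4376, -0.2886, 0.0564]
orientation: [[-0.813, -0.1, 0.573], [-0.081, 0.995, 0.059], [-0.576, 0.001, -0.817]]
contact_force: [-1.2, -0.9, 0.5]
gripper_width: 0.0585
grip_force: 0.0
```

Run:
```python
from carry import *; from h import *
s=bot.read_state(); q=np.array(s['joints']); x0=np.array(s['eef_pos']); print(s['time'],np.round(q),x0,s['gripper_width']); R=Rt(35)
B=np.array([.6369,-.0055,.05])+EX*-.003+EY*-.179; print('B',B)
so=tcp(B,back=.11,dy=.012); gr=tcp(B,dy=.012); con=lambda p: ST(p)[0]+.7*p[2]
rng=np.random.default_rng(1); best=(-99,)
for t in range(80):
    a=x0+R[:,2]*-.07+[0,0,rng.uniform(0,.04)]; b=np.array([rng.uniform(.45,.56),rng.uniform(-.26,-.2),rng.uniform(.13,.19)])
    if con(b)>.025: continue
    m,L,_=go_path(q,[(a,5),(b,8),(so,8),(gr,5)],R)
    if m>best[0]: best=(m,L)
print(best[0]); [print(l) for l in best[1]]; p=x0
for l in best[1]: print(np.round((np.array(l[0])-p)/.03,2)); p=np.array(l[0])
go(so)
grab('scene','e0.png'); 
for r in spot_point('scene','roller_a')[:4]: print(r)
print('seat px',proj(cam('scene'),[.4325,-.2895,.055]))
```

```text
24.4 [ 96.  51. -63. 130.  94.  13.  58.] [ 0.43762229 -0.28864184  0.05635054] 0.058476398245067715
B [ 0.65044716 -0.18401183  0.05      ]
3.75192301895364
([0.398, -0.292, 0.114], 5, np.float64(3.8), np.float64(6.9), [110, 49, -76, 132, 69, 20, 83], np.float64(0.0))
([0.504, -0.202, 0.147], 8, np.float64(5.8), np.float64(3.6), [86, 36, -69, 129, 74, 14, 57], np.float64(0.0))
([0.593, -0.177, 0.13], 8, np.float64(5.4), np.float64(2.7), [68, 39, -59, 122, 83, 16, 43], np.float64(0.0))
([0.656, -0.171, 0.04], 5, np.float64(6.6), np.float64(6.6), [59, 52, -53, 116, 108, 21, 22], np.float64(0.0))
[-1.32 -0.11  1.92]
[3.53 3.   1.1 ]
[ 2.97  0.83 -0.57]
[ 2.1  0.2 -3. ]
shift [5.19 3.71 2.46] turn [-0.02  0.04 -0.09]
{'pixel': [207.0, 193.8], 'conf': 0.71}
{'pixel': [166.5, 210.4], 'conf': 0.7}
{'pixel': [150.6, 172.2], 'conf': 0.27}
seat px [163.54394314 211.08863427]
```

>>> jog_arm:
  commands: [-0.26,-0.02,0.38,0,0,0,60,-0.26,-0.02,0.38,0,0,0,60,-0.26,-0.02,0.38,0,0,0,60,-0.26,-0.02,0.38,0,0,0,60,-0.26,-0.02,0.38,0,0,0,60]

```text
time: 24.92
eef_pos: [0.398, -0.2923, 0.114]
orientation: [[-0.814, -0.1, 0.572], [-0.082, 0.995, 0.057], [-0.575, -0.001, -0.818]]
contact_force: [0.5, -0.1, 0.2]
gripper_width: 0.0653
grip_force: 0.0
```

>>> jog_arm:
  commands: [0.35,0.3,0.11,0,0,-0.01,60,0.35,0.3,0.11,0,0,-0.01,60,0.35,0.3,0.11,0,0,-0.01,60,0.35,0.3,0.11,0,0,-0.01,60,0.35,0.3,0.11,0,0,-0.01,60]

```text
time: 25.33
eef_pos: [0.4514, -0.2469, 0.1301]
orientation: [[-0.814, -0.094, 0.573], [-0.077, 0.996, 0.054], [-0.576, -0.0, -0.818]]
contact_force: [-0.2, 0.1, 0.5]
gripper_width: 0.0651
grip_force: 0.0
```

>>> jog_arm:
  commands: [0.35,0.3,0.11,0,0,-0.01,60,0.35,0.3,0.11,0,0,-0.01,60,0.35,0.3,0.11,0,0,-0.01,60,0.35,0.3,0.11,0,0,-0.01,60,0.35,0.3,0.11,0,0,-0.01,60]

```text
time: 25.75
eef_pos: [0.504, -0.2017, 0.1466]
orientation: [[-0.814, -0.091, 0.573], [-0.074, 0.996, 0.052], [-0.576, -0.0, -0.818]]
contact_force: [-1.0, -1.0, -0.6]
gripper_width: 0.0651
grip_force: 0.0
```

>>> jog_arm:
  commands: [0.5,0.15,-0.1,0,0,0,60,0.5,0.15,-0.1,0,0,0,60,0.5,0.15,-0.1,0,0,0,60,0.5,0.15,-0.1,0,0,0,60,0.5,0.15,-0.1,0,0,0,60]

```text
time: 26.17
eef_pos: [0.5792, -0.1793, 0.1312]
orientation: [[-0.814, -0.091, 0.573], [-0.075, 0.996, 0.052], [-0.576, -0.001, -0.818]]
contact_force: [-1.4, -1.0, -0.2]
gripper_width: 0.0659
grip_force: 0.0
```

```bash
python3 obs.py e1
python3 - <<'E'
from carry import *; from h import *
s=bot.read_state(); q=np.array(s['joints']); x0=np.array(s['eef_pos']); print(np.round(q),x0,s['gripper_width'])
R=Rt(35); B=np.array([.6369,-.0055,.05])+EX*-.003+EY*-.179
so=tcp(B,back=.11,dy=.012); gr=tcp(B,dy=.012); go(so); go(gr); m,L,_=go_path(q,[(so,3),(gr,5)],R); print(L)
E
```

```text
26.17 ST tcp [-0.0735 -0.1677  0.1312] F_ey -0.84 Fz -0.23 [(4342, [214, 140, 58, 118], [243.0, 195.0])] roller spot [array([-0.0015, -0.1776,  0.05  ])]
[ 70.  38. -60. 123.  84.  14.  42.] [ 0.5803722  -0.17802336  0.13177394] 0.06543202776941522
shift [ 0.43  0.03 -0.05] turn [-0.01  0.05 -0.01]
shift [ 2.53  0.22 -3.05] turn [-0.01  0.05 -0.01]
[([0.593, -0.177, 0.13], 3, np.float64(6.5), np.float64(0.5), [68, 39, -59, 122, 83, 16, 43], np.float64(0.0)), ([0.656, -0.171, 0.04], 5, np.float64(6.7), np.float64(6.6), [59, 52, -54, 116, 108, 21, 22], np.float64(0.0))]
```

>>> jog_arm:
  commands: [0.43,0.03,-0.05,0,0,0,60,0.26,0.02,-0.38,0,0,0,60,0.26,0.02,-0.38,0,0,0,60,0.26,0.02,-0.38,0,0,0,60,0.26,0.02,-0.38,0,0,0,60]

```text
time: 26.68
eef_pos: [0.6222, -0.1769, 0.0838]
orientation: [[-0.815, -0.09, 0.573], [-0.074, 0.996, 0.051], [-0.575, -0.001, -0.818]]
contact_force: [-0.1, 0.1, -0.0]
gripper_width: 0.0651
grip_force: 0.0
```

>>> jog_arm:
  commands: [0.26,0.03,-0.38,0,0,0,60,0.26,0.02,-0.38,0,0,0,60,0.26,0.02,-0.38,0,0,0,60,0.26,0.02,-0.36,0,0,0,60,0,0,0,0,0,0,100]

```text
time: 27.1
eef_pos: [0.6531, -0.1738, 0.0372]
orientation: [[-0.816, -0.089, 0.572], [-0.072, 0.996, 0.053], [-0.574, 0.002, -0.819]]
contact_force: [-1.8, 0.2, -0.4]
gripper_width: 0.0546
grip_force: 0.0
```

>>> jog_arm:
  commands: [0,0,0,0,0,0,100,0,0,0,0,0,0,100,-0.02,0.2,0,0,0,0,100,-0.02,0.2,0,0,0,0,100,-0.02,0.2,0,0,0,0,100]

```text
time: 27.52
eef_pos: [0.6525, -0.1563, 0.0411]
orientation: [[-0.813, -0.09, 0.575], [-0.075, 0.996, 0.049], [-0.577, -0.003, -0.816]]
contact_force: [-1.3, 0.2, 1.6]
gripper_width: 0.0521
grip_force: 0.0
```

```bash
python3 obs.py f0; python3 -c "
from h import *; print(bot.read_state()['joints'].round(), bot.read_state()['eef_pos'],bot.read_state()['gripper_width'])"
```

```text
27.52 ST tcp [ 0.0016 -0.1516  0.0411] F_ey 0.31 Fz 1.59 [(14199, [145, 151, 123, 188], [212.0, 239.0])] roller spot [array([-0.0071, -0.1666,  0.05  ])]
[ 59.  53. -56. 117. 111.  24.  19.] [ 0.65172627 -0.15379708  0.04030928] 0.05212954081393067
```

>>> jog_arm:
  commands: [-0.03,0.3,0,0,0,0,100,-0.03,0.3,0,0,0,0,100,-0.03,0.3,0,0,0,0,100,-0.03,0.3,0,0,0,0,100,-0.03,0.3,0,0,0,0,100]

```text
time: 28.03
eef_pos: [0.6472, -0.1099, 0.0395]
orientation: [[-0.814, -0.09, 0.573], [-0.074, 0.996, 0.051], [-0.576, -0.001, -0.818]]
contact_force: [-0.2, -2.4, 2.2]
gripper_width: 0.0516
grip_force: 1.2
```

```bash
python3 obs.py f1
```

```text
28.03 ST tcp [ 0.0007 -0.1049  0.0395] F_ey -2.38 Fz 2.22 [(13949, [151, 159, 128, 179], [221.0, 241.0])] roller spot [array([-0.0026, -0.1196,  0.05  ])]
```

>>> jog_arm:
  commands: [-0.03,0.3,0,0,0,0,100,-0.03,0.3,0,0,0,0,100,-0.03,0.3,0,0,0,0,100,-0.03,0.3,0,0,0,0,100,-0.03,0.3,0,0,0,0,100]

```text
time: 28.55
eef_pos: [0.6439, -0.0655, 0.0406]
orientation: [[-0.813, -0.09, 0.575], [-0.074, 0.996, 0.051], [-0.578, -0.001, -0.816]]
contact_force: [2.1, -1.6, 3.5]
gripper_width: 0.0518
grip_force: 3.1
```

```bash
python3 obs.py f2
```

```text
28.55 ST tcp [ 0.0015 -0.0604  0.0406] F_ey -1.75 Fz 3.51 [(13155, [144, 157, 122, 182], [212.0, 241.0])] roller spot [array([ 0.0061, -0.0772,  0.05  ])]
```

>>> jog_arm:
  commands: [-0.03,0.3,0,0,0,0,100,-0.03,0.3,0,0,0,0,100,-0.03,0.3,0,0,0,0,100,-0.03,0.3,0,0,0,0,100,-0.03,0.3,0,0,0,0,100]

```text
time: 29.07
eef_pos: [0.6416, -0.0261, 0.0421]
orientation: [[-0.811, -0.082, 0.579], [-0.074, 0.997, 0.038], [-0.58, -0.012, -0.814]]
contact_force: [-3.4, -14.3, 25.2]
gripper_width: 0.052
grip_force: 7.0
```

```bash
python3 obs.py f3
```

```text
29.07 ST tcp [ 0.0028 -0.0209  0.0421] F_ey -13.89 Fz 25.21 [(14479, [127, 151, 137, 183], [203.0, 237.0])] roller spot [array([-0.0052, -0.0355,  0.05  ])]
```

>>> jog_arm:
  commands: [-0.03,0.3,0,0,0,0,100,-0.03,0.3,0,0,0,0,100,-0.03,0.3,0,0,0,0,100,-0.03,0.3,0,0,0,0,100,-0.03,0.3,0,0,0,0,100]

```text
time: 29.58
eef_pos: [0.6334, 0.0249, 0.0391]
orientation: [[-0.815, -0.09, 0.573], [-0.074, 0.996, 0.051], [-0.575, -0.001, -0.818]]
contact_force: [1.2, -4.1, 3.9]
gripper_width: 0.052
grip_force: 3.2
```

```bash
python3 obs.py f4; python3 -c "
from h import *; print(bot.read_state()['joints'].round(), bot.read_state()['eef_pos'],bot.read_state()['gripper_width'])"
```

```text
29.58 ST tcp [-0.0007  0.0306  0.0391] F_ey -4.21 Fz 3.94 [(14442, [141, 158, 130, 178], [217.0, 241.0])] roller spot [array([-0.0036,  0.016 ,  0.05  ])]
[ 44.  58. -64. 123. 118.  43.  -1.] [0.63283569 0.0272588  0.03906057] 0.0518395511815903
```

The second roller is the oval one: force is 2 to 4 N with a spike where the risen tyre rubbed the fingers, and its image size varies. I'll shift 7 mm to +x and 3 mm up for clearance and roll on.

>>> jog_arm:
  commands: [0.05,0.1,0.05,0,0,0,100,0.05,0.1,0.05,0,0,0,100,0.02,0.25,0,0,0,0,100,-0.01,0.25,0,0,0,0,100,-0.02,0.25,0,0,0,0,100]

```text
time: 30.1
eef_pos: [0.6365, 0.0538, 0.0426]
orientation: [[-0.814, -0.091, 0.573], [-0.074, 0.996, 0.053], [-0.576, 0.001, -0.818]]
contact_force: [-0.2, -0.5, 0.3]
gripper_width: 0.0522
grip_force: 0.2
```

```bash
python3 obs.py f5
```

```text
30.1 ST tcp [0.0051 0.0591 0.0426] F_ey -0.51 Fz 0.31 [(15136, [134, 139, 131, 196], [210.0, 229.0])] roller spot [array([0.0053, 0.0422, 0.05  ])]
```

>>> jog_arm:
  commands: [-0.02,0.25,0,0,0,0,100,-0.02,0.25,0,0,0,0,100,-0.02,0.25,0,0,0,0,100,-0.02,0.25,0,0,0,0,100,-0.02,0.25,0,0,0,0,100]

```text
time: 30.62
eef_pos: [0.6334, 0.0914, 0.0425]
orientation: [[-0.814, -0.091, 0.573], [-0.074, 0.996, 0.053], [-0.576, 0.0, -0.818]]
contact_force: [-0.3, -0.6, -0.1]
gripper_width: 0.052
grip_force: 0.0
```

```bash
python3 obs.py f6; python3 -c "
from h import *; print(bot.read_state()['joints'].round(), bot.read_state()['eef_pos'],bot.read_state()['gripper_width'])"
```

```text
30.62 ST tcp [0.0054 0.0969 0.0425] F_ey -0.56 Fz -0.1 [(15674, [236, 132, 126, 202], [292.0, 226.0])] roller spot [array([-0.0082,  0.1145,  0.05  ])]
[ 37.  59. -65. 122. 117.  49.  -6.] [0.63319214 0.09272687 0.04272105] 0.051840410262914575
```

>>> jog_arm:
  commands: [-0.02,0.23,0,0,0,0,100,-0.02,0.23,0,0,0,0,100,-0.02,0.23,0,0,0,0,100,-0.02,0.23,0,0,0,0,100,-0.02,0.23,0,0,0,0,100]

```text
time: 31.13
eef_pos: [0.6306, 0.1252, 0.0425]
orientation: [[-0.814, -0.09, 0.574], [-0.074, 0.996, 0.051], [-0.576, -0.001, -0.818]]
contact_force: [0.2, -1.9, 1.6]
gripper_width: 0.0521
grip_force: 0.2
```

>>> jog_arm:
  commands: [-0.02,0.23,0,0,0,0,100,-0.02,0.23,0,0,0,0,100,-0.02,0.23,0,0,0,0,100,-0.02,0.2,0,0,0,0,100,0,0.1,0,0,0,0,100]

```text
time: 31.55
eef_pos: [0.6279, 0.156, 0.0426]
orientation: [[-0.814, -0.092, 0.573], [-0.075, 0.996, 0.053], [-0.576, 0.0, -0.818]]
contact_force: [-0.6, -0.5, 0.1]
gripper_width: 0.0525
grip_force: 0.0
```

>>> jog_arm:
  commands: [0,0,0,0,0,0,100,0,0,0,0,0,0,100,0,0,0,0,0,0,100,0,0,0,0,0,0,100,0,0,0,0,0,0,100]

```text
time: 31.97
eef_pos: [0.6283, 0.154, 0.0425]
orientation: [[-0.814, -0.09, 0.573], [-0.074, 0.996, 0.051], [-0.576, -0.0, -0.818]]
contact_force: [0.4, -0.6, 0.6]
gripper_width: 0.0518
grip_force: 0.0
```

```bash
python3 obs.py f7; python3 -c "
from h import *; print(bot.read_state()['joints'].round(), bot.read_state()['eef_pos'],bot.read_state()['gripper_width'])"
```

```text
31.97 ST tcp [0.0061 0.1596 0.0425] F_ey -0.62 Fz 0.56 [(16450, [139, 129, 138, 197], [219.0, 218.0])] roller spot [array([-0.0098,  0.1439,  0.05  ])]
[ 29.  60. -66. 121. 116.  54. -10.] [0.62826882 0.15413807 0.04248901] 0.0520205890974348
```

>>> jog_arm:
  commands: [-0.02,0.2,0,0,0,0,100,-0.02,0.2,0,0,0,0,100,-0.02,0.2,0,0,0,0,100,-0.01,0.1,0,0,0,0,100,0,0,0,0,0,0,100]

```text
time: 32.48
eef_pos: [0.6258, 0.177, 0.0426]
orientation: [[-0.814, -0.092, 0.573], [-0.075, 0.996, 0.053], [-0.576, 0.0, -0.818]]
contact_force: [0.4, 0.2, 0.0]
gripper_width: 0.0521
grip_force: 0.4
```

>>> jog_arm:
  commands: [0,0,0,0,0,0,100,0.02,-0.2,0,0,0,0,100,0.02,-0.2,0,0,0,0,100,0,-0.1,0,0,0,0,130,0,0,0,0,0,0,190]

```text
time: 32.9
eef_pos: [0.6278, 0.1577, 0.0422]
orientation: [[-0.814, -0.087, 0.574], [-0.072, 0.996, 0.048], [-0.576, -0.003, -0.818]]
contact_force: [0.2, -2.3, 1.9]
gripper_width: 0.031
grip_force: 0.9
```

>>> jog_arm:
  commands: [0,0,0,0,0,0,255,0,0,0,0,0,0,255,0,0,0,0,0,0,255,0,0,0,0,0,0,255,0,0,0,0,0,0,255]

```text
time: 33.32
eef_pos: [0.6275, 0.1601, 0.0427]
orientation: [[-0.814, -0.09, 0.574], [-0.074, 0.996, 0.051], [-0.576, -0.001, -0.817]]
contact_force: [-2.0, -5.5, 4.4]
gripper_width: 0.0138
grip_force: 68.3
```

```bash
python3 obs.py g0
cat > c2.py <<'E'
from carry import *; from h import *
s=bot.read_state(); q=np.array(s['joints']); R=Rt(35); x0=np.array(s['eef_pos']); con=lambda p: ST(p)[0]+.7*p[2]
rng=np.random.default_rng(1); best=(-99,); print('now',con(x0),np.round(q))
lift=x0+R[:,2]*-.045; t=0
while t<80:
    a=[rng.uniform(.5,.56),rng.uniform(.16,.24),rng.uniform(.1,.15)]; c=np.array([.443,.282,rng.uniform(.06,.08)]); d=c+[rng.uniform(0,.03),0,.05]
    if con(a)>.025: continue
    t+=1; m,L,_=go_path(q,[(lift,5),(a,5),(d,6),(c,5)],R)
    if m>best[0]: best=(m,L)
print(best[0]); [print(l) for l in best[1]]; p=x0
for l in best[1]: print(np.round((np.array(l[0])-p)/.03,2)); p=np.array(l[0])
E
python3 c2.py
```

```text
33.32 ST tcp [0.0059 0.1657 0.0427] F_ey -5.28 Fz 4.37 [(13045, [191, 128, 135, 147], [259.0, 203.0])] roller spot [array([-0.0018,  0.1646,  0.05  ])]
now 0.03581707514335368 [ 28.  60. -66. 121. 116.  55. -11.]
6.769005626821894
([0.602, 0.158, 0.08], 5, np.float64(15.8), np.float64(1.0), [31, 56, -70, 124, 111, 55, -10], np.float64(0.0))
([0.521, 0.203, 0.11], 5, np.float64(9.1), np.float64(1.8), [26, 51, -76, 131, 106, 61, -18], np.float64(0.0))
([0.45, 0.282, 0.13], 6, np.float64(8.3), np.float64(2.4), [13, 49, -79, 131, 99, 69, -28], np.float64(0.0))
([0.443, 0.282, 0.08], 5, np.float64(6.8), np.float64(1.4), [8, 54, -73, 133, 106, 71, -34], np.float64(0.0))
[-0.85 -0.07  1.24]
[-2.7  1.5  1. ]
[-2.37  2.63  0.67]
[-0.23  0.   -1.67]
```

>>> jog_arm:
  commands: [-0.17,-0.01,0.25,0,0,0,255,-0.17,-0.01,0.25,0,0,0,255,-0.17,-0.01,0.25,0,0,0,255,-0.17,-0.02,0.25,0,0,0,255,-0.17,-0.02,0.25,0,0,0,255]

```text
time: 33.83
eef_pos: [0.6006, 0.1589, 0.0806]
orientation: [[-0.815, -0.092, 0.573], [-0.075, 0.996, 0.053], [-0.575, 0.0, -0.818]]
contact_force: [0.7, 1.0, -4.0]
gripper_width: 0.0136
grip_force: 68.3
```

>>> jog_arm:
  commands: [-0.54,0.3,0.2,0,0,0,255,-0.54,0.3,0.2,0,0,0,255,-0.54,0.3,0.2,0,0,0,255,-0.54,0.3,0.2,0,0,0,255,-0.54,0.3,0.2,0,0,0,255]

```text
time: 34.25
eef_pos: [0.5194, 0.2037, 0.1107]
orientation: [[-0.814, -0.091, 0.573], [-0.075, 0.996, 0.052], [-0.576, -0.0, -0.818]]
contact_force: [-0.4, 0.1, -4.0]
gripper_width: 0.0137
grip_force: 68.5
```

```bash
python3 obs.py g1
python3 - <<'E'
from h import *
from scipy.optimize import least_squares
def hole(fn):
    im=cv2.imread(fn); hsv=cv2.cvtColor(im,cv2.COLOR_BGR2HSV); m=cv2.inRange(hsv,(4,140,60),(20,255,255))
    cs,h=cv2.findContours(m,cv2.RETR_CCOMP,cv2.CHAIN_APPROX_NONE); o=[]
    for c,hh in zip(cs,h[0]):
        if hh[3]>=0 and cv2.contourArea(c)>600: (x,y),ax,a=cv2.fitEllipse(c); o.append((round(y,1),round(x,1),np.round(ax,1).tolist()))
    return o
print('A',hole('pics/b0.png'),'B',hole('pics/g1.png'))
s=bot.read_state(); C=cam('wrist'); x=np.array(s['eef_pos']); R=np.array(s['orientation']); px=np.array(hole('pics/g1.png')[0][:2])
for sb in(.008,.012,.016):
    r=least_squares(lambda v: proj(C,x-R[:,2]*sb+EX*v[0]+R[:,1]*v[1])-px,[-.06,0]).x; print(sb,r,r[0]+.067)
for t in('reject_bin',):
    for r in spot_point('wrist',t)[:2]: print(r,ray(C,r['pixel'],0))
grab('top','g1t.png'); im=cv2.imread('pics/g1t.png'); hsv=cv2.cvtColor(im,cv2.COLOR_BGR2HSV); m=cv2.inRange(hsv,(6,150,80),(18,255,255)); k,l,st,ce=cv2.connectedComponentsWithStats(m); T=cam('top')
for i in range(1,k):
  if st[i,4]>30: print(st[i],ce[i])
print(proj(T,x-R[:,2]*.012+EX*.046+[0,0,.017]),x)
E
```

```text
34.25 ST tcp [-0.0977  0.2192  0.1107] F_ey 0.09 Fz -4.03 [(12898, [192, 129, 133, 146], [259.0, 202.0])] roller spot [array([0.0452, 0.2228, 0.05  ])]
A [(170.5, 253.9, [50.2, 54.1])] B [(172.1, 253.7, [50.7, 54.4])]
0.008 [-0.07137168 -0.00121848] -0.0043716804483638905
0.012 [-0.07275336 -0.0011889 ] -0.005753363041304291
0.016 [-0.07413505 -0.00115932] -0.007135045634243761
[184 178  14  12 140] [190.22142857 183.77857143]
[336 199  13  11 110] [341.75454545 204.24545455]
[ 90 216  23  27 471] [100.64755839 228.82377919]
[  0 246  18   4  45] [  7.88888889 247.64444444]
[  0 252  19  17 246] [  8.34552846 259.81707317]
[  0 305  16   7  40] [  7.475 307.925]
[  0 310  17  15 158] [  7.7721519  316.63291139]
[181.88691836 189.30538538] [0.51783496 0.20603273 0.11133567]
```

>>> jog_arm:
  commands: [-0.5,0.5,0.1,0,0,0,255,-0.5,0.5,0.1,0,0,0,255,-0.5,0.5,0.1,0,0,0,255,-0.5,0.5,0.1,0,0,0,255,-0.5,0.5,0.05,0,0,0,255]

```text
time: 34.87
eef_pos: [0.4459, 0.2784, 0.1237]
orientation: [[-0.814, -0.089, 0.574], [-0.072, 0.996, 0.051], [-0.576, 0.0, -0.818]]
contact_force: [0.4, 0.7, -5.3]
gripper_width: 0.0139
grip_force: 68.7
```

```bash
python3 obs.py h0
python3 - <<'E'
from carry import *; from h import *
s=bot.read_state(); q=np.array(s['joints']); x=np.array(s['eef_pos']); R=Rt(35); print(np.round(q),x)
c=np.array([.4425,.282,.033]); go(c); m,L,_=go_path(q,[(c,10),(c-R[:,2]*.08,6),(c-R[:,2]*.08+[.02,-.02,.03],3)],R); [print(l) for l in L]
C=cam('wrist')
for t in('reject_bin',):
    for r in spot_point('wrist',t)[:2]+find_in('wrist',t)[:1]: print(r,ray(C,r['pixel'],0))
# red region far corners in wrist image
im=cv2.imread('pics/h0.png'); hsv=cv2.cvtColor(im,cv2.COLOR_BGR2HSV); m=cv2.inRange(hsv,(0,150,40),(3,255,255))|cv2.inRange(hsv,(176,150,40),(180,255,255)); k,l,st,ce=cv2.connectedComponentsWithStats(m); i=1+np.argmax(st[1:,4]); print(st[i])
b=np.array([.430,.281,0]); a=np.radians(5.5); ex=np.array([np.cos(a),np.sin(a),0]);ey=np.array([-ex[1],ex[0],0])
print([np.round(proj(C,b+ex*.08*sx+ey*.06*sy+[0,0,.045])).tolist() for sx,sy in((-1,-1),(-1,1),(1,1),(1,-1))])
ct=np.argwhere(l==i); print('top row px',ct[ct[:,0].argmin()],'leftmost',ct[ct[:,1].argmin()],'right',ct[ct[:,1].argmax()])
E
```

```text
34.87 ST tcp [-0.164   0.3004  0.1237] F_ey 0.7 Fz -5.29 [(12980, [191, 128, 135, 147], [259.0, 202.0])] roller spot [array([0.0021, 0.3055, 0.05  ])]
[ 12.  50. -78. 132. 100.  70. -30.] [0.44409369 0.28136744 0.12411818]
shift [-0.05  0.02 -3.04] turn [-0.03  0.02 -0.04]
([0.442, 0.282, 0.033], 10, np.float64(6.5), np.float64(1.3), [5, 59, -67, 133, 113, 72, -39], np.float64(0.0))
([0.397, 0.278, 0.099], 6, np.float64(2.8), np.float64(2.0), [7, 51, -77, 137, 102, 73, -38], np.float64(0.0))
([0.417, 0.258, 0.129], 3, np.float64(3.0), np.float64(2.7), [15, 48, -81, 136, 99, 70, -32], np.float64(0.0))
{'pixel': [90.7, 261.8], 'conf': 0.65} [0.42224076 0.28396867 0.        ]
{'pixel': [64.0, 264.0], 'conf': 0.7} [0.40127834 0.28315251 0.        ]
[  136     0   259   200 31353]
[[7.0, 128.0], [7.0, 387.0], [205.0, 323.0], [206.0, 191.0]]
top row px [  0 136] leftmost [  0 136] right [  0 394]
```

>>> jog_arm:
  commands: [-0.04,0.03,-0.3,0,0,0,255,-0.04,0.03,-0.35,0,0,0,255,-0.04,0.03,-0.35,0,0,0,255,-0.04,0.03,-0.35,0,0,0,255,-0.04,0.02,-0.35,0,0,0,255]

```text
time: 35.48
eef_pos: [0.4405, 0.2813, 0.0711]
orientation: [[-0.815, -0.088, 0.573], [-0.072, 0.996, 0.05], [-0.575, -0.001, -0.818]]
contact_force: [0.9, -0.4, -4.3]
gripper_width: 0.0137
grip_force: 69.2
```

>>> jog_arm:
  commands: [0,0,-0.35,0,0,0,255,0,0,-0.35,0,0,0,255,0,0,-0.3,0,0,0,255,0,0,-0.2,0,0,0,255,0,0,-0.1,0,0,0,255]

```text
time: 35.9
eef_pos: [0.4398, 0.2818, 0.0321]
orientation: [[-0.815, -0.089, 0.572], [-0.074, 0.996, 0.05], [-0.574, -0.001, -0.819]]
contact_force: [-0.7, 0.2, -5.7]
gripper_width: 0.0139
grip_force: 69.2
```

Run:
```python
from carry import *; from h import *
s=bot.read_state(); q=np.array(s['joints']); x=np.array(s['eef_pos']); R=Rt(35); print(s['time'],np.round(q),x,np.round(s['contact_force'],1))
print('roller',x-np.array(s['orientation'])[:,2]*.012-EX*.0055)
m,L,_=go_path(q,[(x-R[:,2]*.05,6),(x-R[:,2]*.05+[.03,-.01,.07],6)],R); [print(l) for l in L]
```

```text
35.9 [  5.  59. -67. 133. 113.  73. -40.] [0.43984661 0.28183408 0.03213843] [-0.7  0.2 -5.7]
roller [0.42750281 0.28072011 0.04196049]
([0.411, 0.279, 0.073], 6, np.float64(3.7), np.float64(1.2), [6, 54, -73, 136, 106, 73, -39], np.float64(0.0))
([0.441, 0.269, 0.143], 6, np.float64(4.2), np.float64(2.1), [16, 48, -81, 133, 97, 69, -27], np.float64(0.0))
```

>>> jog_arm:
  commands: [-0.02,0.05,-0.15,0,0,0,255,-0.02,0.05,-0.15,0,0,0,255,0,0,0,0,0,0,255,0,0,0,0,0,0,200,0,0,0,0,0,0,130]

```text
time: 36.32
eef_pos: [0.4392, 0.2862, 0.0255]
orientation: [[-0.813, -0.091, 0.575], [-0.074, 0.996, 0.053], [-0.578, 0.0, -0.816]]
contact_force: [-0.6, -0.1, 0.9]
gripper_width: 0.0293
grip_force: 0.0
```

>>> jog_arm:
  commands: [0,0,0,0,0,0,100,0,0,0,0,0,0,100,0,0,0,0,0,0,100,-0.1,0,0.15,0,0,0,100,-0.19,0,0.27,0,0,0,100]

```text
time: 36.73
eef_pos: [0.4298, 0.2854, 0.0372]
orientation: [[-0.815, -0.09, 0.573], [-0.074, 0.996, 0.051], [-0.575, -0.0, -0.818]]
contact_force: [0.4, 0.3, 0.3]
gripper_width: 0.052
grip_force: 0.0
```

>>> jog_arm:
  commands: [-0.19,0,0.27,0,0,0,100,-0.19,0,0.27,0,0,0,100,-0.19,0,0.27,0,0,0,100,0,0,0.4,0,0,0,100,0.1,0,0.5,0,0,0,100]

```text
time: 37.15
eef_pos: [0.4142, 0.2859, 0.089]
orientation: [[-0.815, -0.093, 0.572], [-0.077, 0.996, 0.053], [-0.575, -0.001, -0.818]]
contact_force: [-0.2, -0.6, 0.8]
gripper_width: 0.0519
grip_force: 0.0
```

>>> jog_arm:
  commands: [0.2,-0.05,0.4,0,0,0,100,0.2,-0.05,0.4,0,0,0,100,0.2,-0.05,0.4,0,0,0,100,0.2,-0.05,0.2,0,0,0,100,0,0,0,0,0,0,100]

```text
time: 37.57
eef_pos: [0.4408, 0.2797, 0.1325]
orientation: [[-0.813, -0.089, 0.576], [-0.072, 0.996, 0.052], [-0.578, 0.001, -0.816]]
contact_force: [-0.2, -0.1, -0.4]
gripper_width: 0.0516
grip_force: 0.0
```

```bash
python3 obs.py i0
python3 - <<'E'
from h import *
s=bot.read_state(); print(np.round(s['joints']),s['eef_pos'])
for n in('top','scene'):
    C=cam(n); im=grab(n,f'z_{n}.png'); hsv=cv2.cvtColor(im,cv2.COLOR_RGB2HSV); m=cv2.inRange(hsv,(6,150,70),(18,255,255)); k,l,st,ce=cv2.connectedComponentsWithStats(m)
    for i in range(1,k):
        if st[i,4]>25 and 130<ce[i][0]<400: print(n,st[i],np.round(ce[i],1))
    for nm,c,z in(('seat',[.4325,-.2895],.055),('bin',[.4265,.282],.026)):
        c=np.array(c+[z]); print(n,nm,[np.round(proj(C,c+EX*t),1).tolist() for t in(-.046,.046)])
    for r in spot_point(n,'roller_a')[:3]: print(n,r['pixel'],round(r['conf'],2),ray(C,r['pixel'],.055),ray(C,r['pixel'],.026))
    for t in('flask','screwdriver','grease_jar','spares_box','mug','wash_bottle'):
        r=spot_point(n,t)[:1]; print(t,[np.round(ray(C,v['pixel'],0),3).tolist() for v in r])
E
```

```text
37.57 ST tcp [-0.1689  0.3021  0.1325] F_ey -0.04 Fz -0.38 [(5439, [187, 6, 81, 82], [230.0, 47.0]), (2441, [211, 124, 55, 61], [240.0, 156.0])] roller spot [array([-0.2052,  0.2857,  0.05  ])]
[ 12.  49. -80. 133.  99.  70. -29.] [0.43945668 0.27945823 0.13079264]
top [336 199  13  12 110] [341.8 204.3]
top [170 205  15  12 140] [177.  210.7]
top [341 227  12  11  98] [346.6 232.2]
top [177 239  11   5  32] [181.3 241.1]
top seat [[232.2, 346.1], [204.5, 342.2]]
top bin [[238.4, 174.5], [211.2, 171.8]]
top [226.6, 177.5] 0.74 [0.41918186 0.26228997 0.055     ] [0.4199168  0.26739051 0.026     ]
top [218.0, 343.4] 0.66 [ 0.43360077 -0.28708847  0.055     ] [ 0.43461472 -0.29261872  0.026     ]
flask [[0.615, 0.436, 0.0]]
screwdriver [[0.443, 0.047, 0.0]]
grease_jar [[0.575, -0.418, 0.0]]
spares_box [[0.428, 0.523, 0.0]]
mug [[0.438, -0.521, 0.0]]
wash_bottle [[0.574, -0.43, 0.0]]
scene [213 153  11  11  75] [218.5 157.6]
scene [202 164   9   7  41] [206.1 167.4]
scene [328 214  15  15 141] [335.4 220.7]
scene [318 231  15  13 127] [325.4 236.3]
scene [248 304   6   6  26] [250.2 306.2]
scene [260 312   5   6  27] [262.1 314.4]
scene [239 314   5   6  27] [240.9 316.6]
scene [251 323   5   6  27] [252.9 325.4]
scene [284 329   6   7  30] [286.9 331.8]
scene [276 341   5   6  29] [277.9 343.6]
scene seat [[157.7, 217.7], [169.6, 204.2]]
scene bin [[223.4, 339.3], [240.1, 328.5]]
scene [232.6, 332.4] 0.73 [0.45887716 0.28945027 0.055     ] [0.43402503 0.27996272 0.026     ]
flask [[0.619, 0.425, 0.0]]
screwdriver [[0.444, 0.035, 0.0]]
grease_jar [[0.433, -0.137, 0.0]]
spares_box [[0.4, 0.521, 0.0]]
mug [[0.432, -0.523, 0.0]]
wash_bottle [[0.579, -0.424, 0.0]]
```

>>> jog_arm:
  commands: [0.1,-0.1,0.3,0,0,0,100,0.1,-0.1,0.3,0,0,0,100,0,0,0,0,0,0,100,0,0,0,0,0,0,100,0,0,0,0,0,0,100]

```text
time: 38.88
eef_pos: [0.4457, 0.2734, 0.1481]
orientation: [[-0.814, -0.09, 0.573], [-0.074, 0.996, 0.052], [-0.576, -0.0, -0.818]]
contact_force: [0.8, -0.1, 0.4]
gripper_width: 0.052
grip_force: 0.0
```

>>> jog_arm:
  commands: [0,0,0,0,0,0,100,0,0,0,0,0,0,100,0,0,0,0,0,0,100,0,0,0,0,0,0,100,0,0,0,0,0,0,100]

```text
time: 39.3
eef_pos: [0.4457, 0.2737, 0.1483]
orientation: [[-0.814, -0.091, 0.573], [-0.074, 0.996, 0.052], [-0.576, -0.0, -0.818]]
contact_force: [-0.7, -0.0, -0.4]
gripper_width: 0.0522
grip_force: 0.0
```

Run:
```python
from h import *
for n in('top','scene'):
    im=grab(n); hsv=cv2.cvtColor(im,cv2.COLOR_RGB2HSV); m=cv2.inRange(hsv,(6,150,70),(18,255,255)); k,l,st,ce=cv2.connectedComponentsWithStats(m)
    for i in range(1,k):
        if st[i,4]>31 and 130<ce[i][0]<400 and ce[i][1]<300: print(n,st[i],np.round(ce[i],1))
print(bot.read_state()['time'],bot.read_state()['contact_force'])
```

```text
top [336 199  13  12 112] [341.7 204.4]
top [170 205  15  12 138] [177.  210.6]
top [177 237  11   7  54] [182.  240.1]
scene [213 153  11  11  74] [218.5 157.5]
scene [202 164   9   7  41] [206.1 167.4]
scene [328 215  15  14 137] [335.4 220.8]
scene [318 231  15  13 126] [325.5 236.3]
39.4 [-0.95810051 -0.82579127  0.30687311]
```

```bash
python3 -c "
from cell import order; print(order.close_job())"
```

```text
the job is handed in; nothing more can be done
None
```

Job handed in at about 39 s, verdict not shown: the first roller ran true and lies in the blue cradle, the second was oval and lies in the red reject bin, and camera checks put both at rest in place.

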